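Change the keyed sample cups in the reader

TASK

Pull the reader's drawer right out, drop the measured cups that are in it into the small empty white tub, and put every fresh cup from the bench into a collar of its own in the drawer, turned so that its key drops into the notch and it sits flat on the drawer's floor. Only then push the drawer fully home again with the fresh cups in it, and leave the other things on the bench where they are.

Things in the scene. Friction and masses are not known exactly. Their poses are not given: they have to be found in the camera images.
- drawer (a joint): how far the reader's drawer is drawn out, m: 0 = fully home against its stop under the hood, 0.11 = fully out against its stop. It slides straight, out along the reader's own -x (towards the robot), with about 2 N of friction, and stays where it is left; the cups ride along in it
- reader: fixed bench-top sample reader, 196 mm wide; origin on the bench under the middle of its white hood, its -x is the open front (roughly towards the robot; the reader stands turned by up to 0.15 rad). The hood reaches 48 mm before the origin and 54 mm behind it, and is 84 mm high; the runway in front of it reaches 228 mm before the origin, with rails 11 mm high at its sides.
- handle (a point): top middle of the drawer's upright black pull: a plate 12 mm thick (drawer x), 50 mm wide (y), standing 34 mm above the drawer's floor; this point is 50 mm above the bench. When the drawer is home the pull stands 46 mm clear of the hood; its axes are the reader's
- pocket_0 (a point): centre of the drawer's floor (16 mm above the bench) inside one of its three black collars, which stand in a row across the drawer 56 mm apart. Bore 40 mm, wall 5 mm, 8 mm high, with a notch 10 mm wide through the wall on the drawer's -x side (front). Axes as the reader's: a cup whose yaw equals this yaw has its key in the notch. When the drawer is fully out the pockets are 62 mm clear of the hood
- pocket_1 (a point): the same for the middle collar
- pocket_2 (a point): the same for the other outer collar
- new_0: fresh sample cup standing on the bench: closed round grey cup 36 mm across and 18 mm high with a chamfered foot, and on top an upright white fin, 10 mm thick (along the cup's x), 30 mm long (along y), from 18 to 46 mm height, to grip it by; 60 g. One locating key juts out of its side towards the cup's own -x: 6 mm wide, out to 26 mm from the axis, 1 to 9 mm above the underside. Origin: centre of the underside, z up. Of the three fresh cups 2 or 3 are present
- new_1: a further fresh cup, may be absent
- new_2: a further fresh cup, may be absent
- old_0: measured sample cup, just like the fresh ones, that starts in the drawer in pocket_0, under the hood. Of the three measured cups 2 or 3 are present
- old_1: a further measured cup, may be absent; starts in pocket_1
- old_2: a further measured cup, may be absent; starts in pocket_2
- tub: open white rectangular plastic tub standing loose on the bench, 140 mm (its x) by 120 mm (its y) and 60 mm high, walls and floor 4 mm thick; origin at the centre of its underside
- vial_a: amber screw vial, 24 mm across, 54 mm high, near edge of the bench, bystander; origin at the centre of its underside
- vial_b: a second such vial, bystander; origin at the centre of its underside
- timer: white bench timer, 66x68x21 mm, bystander; origin at the centre of its underside
- tape_roll: roll of tape lying flat, 110 mm across, 19 mm high, bystander; origin at the centre of its underside
- pink_bottle: blue-capped glass bottle, 80 mm across, 141 mm high, bystander; origin at the centre of its underside
- wash_bottle: squeeze wash bottle, 87 mm across, 250 mm high, bystander; origin at the centre of its underside. In front of it, left of the reader, a fixed stack of well plates (90 mm in x, 130 mm in y, 160 mm high) stands centred 0.60 m ahead of the robot's base and 0.10 m to the right
Things that resemble listed ones, but are neither listed nor needed, are in the scene too. Leave any turquoise look-alike of the new_1 alone.

How it is judged:
On the way, in this order (a step that is already met when the one before it is completed fails the run):
1. the drawer is drawn right out (within 10 mm of its outer stop) (value of joint drawer above 0.1 m), for 0.1 s.
2. with the drawer out (more than 60 mm), every measured cup is in the tub and every fresh cup is seated in a collar (x of old_0 in the frame of tub between -0.07 and 0.07 m and y of old_0 in the frame of tub between -0.06 and 0.06 m and height (world z) of each of old_0, old_1, old_2 below 0.1 m and linear speed of each of old_0, old_1, old_2 below 0.05 m/s and x of old_1 in the frame of tub between -0.07 and 0.07 m and y of old_1 in the frame of tub between -0.06 and 0.06 m and x of old_2 in the frame of tub between -0.07 and 0.07 m and y of old_2 in the frame of tub between -0.06 and 0.06 m and ((horizontal distance between new_0 and pocket_0 below 0.005 m and angle between the x axis of new_0 and the x axis of pocket_0, either way round below 0.2 rad and z of new_0 in the frame of pocket_0 below 0.003 m and angle between new_0's own z axis and vertical below 0.12 rad) or (horizontal distance between new_0 and pocket_1 below 0.005 m and angle between the x axis of new_0 and the x axis of pocket_1, either way round below 0.2 rad and z of new_0 in the frame of pocket_1 below 0.003 m and angle between new_0's own z axis and vertical below 0.12 rad) or (horizontal distance between new_0 and pocket_2 below 0.005 m and angle between the x axis of new_0 and the x axis of pocket_2, either way round below 0.2 rad and z of new_0 in the frame of pocket_2 below 0.003 m and angle between new_0's own z axis and vertical below 0.12 rad)) and ((horizontal distance between new_1 and pocket_0 below 0.005 m and angle between the x axis of new_1 and the x axis of pocket_0, either way round below 0.2 rad and z of new_1 in the frame of pocket_0 below 0.003 m and angle between new_1's own z axis and vertical below 0.12 rad) or (horizontal distance between new_1 and pocket_1 below 0.005 m and angle between the x axis of new_1 and the x axis of pocket_1, either way round below 0.2 rad and z of new_1 in the frame of pocket_1 below 0.003 m and angle between new_1's own z axis and vertical below 0.12 rad) or (horizontal distance between new_1 and pocket_2 below 0.005 m and angle between the x axis of new_1 and the x axis of pocket_2, either way round below 0.2 rad and z of new_1 in the frame of pocket_2 below 0.003 m and angle between new_1's own z axis and vertical below 0.12 rad)) and ((horizontal distance between new_2 and pocket_0 below 0.005 m and angle between the x axis of new_2 and the x axis of pocket_0, either way round below 0.2 rad and z of new_2 in the frame of pocket_0 below 0.003 m and angle between new_2's own z axis and vertical below 0.12 rad) or (horizontal distance between new_2 and pocket_1 below 0.005 m and angle between the x axis of new_2 and the x axis of pocket_1, either way round below 0.2 rad and z of new_2 in the frame of pocket_1 below 0.003 m and angle between new_2's own z axis and vertical below 0.12 rad) or (horizontal distance between new_2 and pocket_2 below 0.005 m and angle between the x axis of new_2 and the x axis of pocket_2, either way round below 0.2 rad and z of new_2 in the frame of pocket_2 below 0.003 m and angle between new_2's own z axis and vertical below 0.12 rad)) and value of joint drawer above 0.06 m), for 0.2 s.
At the end, for the whole second after the job is handed in: drawer home (within 4 mm); every fresh cup at rest in a collar, upright, centred within 5 mm, key in the notch (within 0.2 rad), underside within 3 mm of the drawer's floor; every measured cup at rest inside the tub's walls (underside's centre below 100 mm); tub upright (x of old_0 in the frame of tub between -0.07 and 0.07 m and y of old_0 in the frame of tub between -0.06 and 0.06 m and height (world z) of each of old_0, old_1, old_2 below 0.1 m and linear speed of each of old_0, old_1, old_2 below 0.05 m/s and x of old_1 in the frame of tub between -0.07 and 0.07 m and y of old_1 in the frame of tub between -0.06 and 0.06 m and x of old_2 in the frame of tub between -0.07 and 0.07 m and y of old_2 in the frame of tub between -0.06 and 0.06 m and ((horizontal distance between new_0 and pocket_0 below 0.005 m and angle between the x axis of new_0 and the x axis of pocket_0, either way round below 0.2 rad and z of new_0 in the frame of pocket_0 below 0.003 m and angle between new_0's own z axis and vertical below 0.12 rad) or (horizontal distance between new_0 and pocket_1 below 0.005 m and angle between the x axis of new_0 and the x axis of pocket_1, either way round below 0.2 rad and z of new_0 in the frame of pocket_1 below 0.003 m and angle between new_0's own z axis and vertical below 0.12 rad) or (horizontal distance between new_0 and pocket_2 below 0.005 m and angle between the x axis of new_0 and the x axis of pocket_2, either way round below 0.2 rad and z of new_0 in the frame of pocket_2 below 0.003 m and angle between new_0's own z axis and vertical below 0.12 rad)) and ((horizontal distance between new_1 and pocket_0 below 0.005 m and angle between the x axis of new_1 and the x axis of pocket_0, either way round below 0.2 rad and z of new_1 in the frame of pocket_0 below 0.003 m and angle between new_1's own z axis and vertical below 0.12 rad) or (horizontal distance between new_1 and pocket_1 below 0.005 m and angle between the x axis of new_1 and the x axis of pocket_1, either way round below 0.2 rad and z of new_1 in the frame of pocket_1 below 0.003 m and angle between new_1's own z axis and vertical below 0.12 rad) or (horizontal distance between new_1 and pocket_2 below 0.005 m and angle between the x axis of new_1 and the x axis of pocket_2, either way round below 0.2 rad and z of new_1 in the frame of pocket_2 below 0.003 m and angle between new_1's own z axis and vertical below 0.12 rad)) and ((horizontal distance between new_2 and pocket_0 below 0.005 m and angle between the x axis of new_2 and the x axis of pocket_0, either way round below 0.2 rad and z of new_2 in the frame of pocket_0 below 0.003 m and angle between new_2's own z axis and vertical below 0.12 rad) or (horizontal distance between new_2 and pocket_1 below 0.005 m and angle between the x axis of new_2 and the x axis of pocket_1, either way round below 0.2 rad and z of new_2 in the frame of pocket_1 below 0.003 m and angle between new_2's own z axis and vertical below 0.12 rad) or (horizontal distance between new_2 and pocket_2 below 0.005 m and angle between the x axis of new_2 and the x axis of pocket_2, either way round below 0.2 rad and z of new_2 in the frame of pocket_2 below 0.003 m and angle between new_2's own z axis and vertical below 0.12 rad)) and value of joint drawer below 0.004 m and angle between tub's own z axis and vertical below 0.2 rad and linear speed of each of new_0, new_1, new_2 below 0.03 m/s); the robot touches nothing.
It fails at once if a bystander (vial, timer, tape roll, bottle) is pushed more than 40 mm from its place or knocked over (distance of any of vial_a, vial_b, timer, tape_roll, pink_bottle, wash_bottle from where it was at the start of the episode above 0.04 m or angle between any of vial_a, vial_b, timer, tape_roll, pink_bottle, wash_bottle's own z axis and vertical above 0.5 rad).
Of old_0, old_1, old_2 only 2 to 3 are there at a start; the rules pass over those that are not, and their reading is None.
Of new_0, new_1, new_2 only 2 to 3 are there at a start; the rules pass over those that are not, and their reading is None.
At some moment in a run one of new_0, new_1, new_2 may be knocked a few centimetres aside while the robot is not near it.
Once in a run the grip may slacken for a moment while it holds something.
It also fails if it takes over 210 s, if anything falls off the work surface, if the arm or the gripper's body presses on something with over 40 N, if the wrist force passes 120 N, or if a joint passes its speed limit or range.

ROBOT

A 6-joint arm with a two-finger parallel gripper is mounted at the origin on a cart in front of the work surface, level with it; the furniture and walls round the work are solid. World frame = base frame: x ahead of the robot, y to its left, z up, the work surface at z = 0. Lengths are in m, angles in rad, forces in N, time in s.
With the tool pointing down it reaches from about 0.35 to 0.775 m from the base axis. Payload 7.3 kg.
Tool frame: the origin (TCP) lies at the centre of the arm's flange, where the gripper is bolted on; the fingertips stand 178 mm ahead of it and the grasp point (between the pads) lies robot.tcp_to_grasp ahead of it (robot.tcp_to_grasp is the distance from the TCP to the grasp point, in m); z points along the fingers, y is the line along which they close (so a half turn about z gives the same grasp; the last joint's range is limited). The gripper opens to 92 mm and grips with 3 to 60 N. Pads are 19 mm wide; open, the fingers measure 130 mm over their backs; the gripper's body (75 mm by 190 mm) begins 47 mm behind the grasp point.
Start: joints at [-1.3, 0.342, 1.524, -0, 1.275, -0.146], TCP at [0.213, -0.48, 0.405] pointing down, gripper open.
Joint ranges: [-2.53, 2.53], [-0.77, 2.02], [0.04, 2.7], [-1, 4.14], [0.28, 2.66], [-3.11, 3.11]. Speed limits (rad/s): [2.57, 2.57, 3.14, 3.14, 3.14, 3.14].

INTERFACE

Orientations are given as a unit quaternion [x, y, z, w].
In Python, from rig import sense, camera, calibration, robot gives the robot as it stands. The module is installed in compiled form; this text tells all that it offers.
- The arm moves only by the shell command python3 -m crank 'ROWS' [FORCE]. ROWS is JSON, a list of rows, each an object of numbers: "tx", "ty", "tz": the shift along the world's x, y, z in cm; "wx", "wy", "wz": the turn, a rotation vector about the world's x, y, z in degrees; "claw": the finger opening in cm, from 0 to 9.18. A call has 1 to 5 rows; each row is the pose to reach, as a shift and turn from the pose commanded when the call began; what a row does not reach only later rows make up. A row lasts 1/12 s, in which the tool goes at most 41.7 mm and 7.16 degrees, less where a joint would pass 70% of its speed; a pose out of reach is approached as far as the arm can. A call with a gripper value outside its range is refused whole. The fingers move at their own pace and stop on an object; FORCE is the grip in N (left out, the last holds). Time passes only in rows, so rows that repeat a pose let the fingers close. It gives the time, the measured TCP pose, the force, the opening and the grip force at its end, in the units of the state.
- sense(): the state, without advancing time (a new reading comes with each control period).
- camera(name): name is "side" or "top" or "wrist"; returns (picture, depth): 480x640x3 uint8, red, green, blue; 480x640 float32, m along the optical axis (not along the pixel's ray), 0 where there is no reading.
- calibration(name): a dict with "camera_matrix" (3x3 intrinsics, pixels), "origin" and "attitude" of the camera in the world; the wrist camera has in their place "hand_eye" (4x4, takes a point from camera to tool coordinates, whose origin is the TCP and whose axes are the flange's). Camera axes: x right, y down, z forward; pixel columns grow to the right and rows downward; lengths in m; the calibration is good to about 2 mm. A picture is of the moment at which its call begins: read the wrist's pose just before it. calibration takes no time and is no camera call.
- robot.hand_in(): hands the job in; it is judged then, once.
The state is a dict: "time_s": time; "joint_positions": joint angles; "qvel": joint speeds; "tau": joint torques, N m; "ee_pos": TCP position; "tool_rot": TCP orientation; "force": force on the tool from outside, world axes, zero at the start; "torque": the same for the moment, N m; "gripper_width": finger opening in m; "grasp_force": force on a finger pad.
Only numpy, scipy, OpenCV 4.12 (cv2) and the standard library are available. Lean on these libraries where they do the work, as an engineer would, in place of code of your own. Each camera call takes 0.05 s, during which the arm holds its last target. There are 200 camera calls.

## Working session

There is one attempt and no reset: what is moved stays moved. The work goes in short steps, Python scripts to look and compute and a shell command to move; the robot and the scene stay as the last step left them, time stands still between calls to the robot, and variables do not carry over. Pictures are saved under pics/ and viewed, at most 14 in all, crops included, and the job is handed in when it is done.

```bash
mkdir -p pics
cat > h.py <<'E'
from rig import sense,camera,calibration,robot
import numpy as np,cv2
from scipy.spatial.transform import Rotation as R
def pose(name,s=None):
    c=calibration(name);K=np.array(c["camera_matrix"])
    if name=="wrist":
        s=s or sense();T=np.eye(4);T[:3,:3]=R.from_quat(s["tool_rot"]).as_matrix();T[:3,3]=s["ee_pos"]
        M=T@np.array(c["hand_eye"]);return K,M[:3,:3],M[:3,3]
    a=np.array(c["attitude"]);Rm=a if a.shape==(3,3) else R.from_quat(a).as_matrix()
    return K,Rm,np.array(c["origin"])
def shot(name):
    P=pose(name);im,d=camera(name);return im,d,P
def ray(P,uv,z):
    K,Rm,o=P;uv=np.atleast_2d(uv).astype(float)
    r=np.c_[uv,np.ones(len(uv))]@np.linalg.inv(K).T@Rm.T
    return o+r*((z-o[2])/r[:,2])[:,None]
def cloud(d,P):
    K,Rm,o=P;v,u=np.mgrid[:480,:640]
    p=np.stack([(u-K[0,2])/K[0,0]*d,(v-K[1,2])/K[1,1]*d,d],-1);return p@Rm.T+o
def proj(P,X):
    K,Rm,o=P;q=(np.atleast_2d(X)-o)@Rm@K.T;return q[:,:2]/q[:,2:]
def save(n,im):cv2.imwrite("pics/"+n,im[...,::-1])
E
python3 - <<'E'
from h import *
for n in("top","side"):
    im,d,P=shot(n);save(n+"0.png",im);np.savez(n+"0.npz",im=im,d=d)
    print(n,P[2].round(3),P[1].round(2).tolist(),P[0].round(0).tolist(),np.unique(d==0,return_counts=True))
print(robot.tcp_to_grasp,sense(),calibration("wrist"))
E
```

```text
top [0.467 0.035 1.282] [[-0.02, -1.0, 0.05], [-1.0, 0.02, -0.0], [0.0, -0.05, -1.0]] [[472.0, 0.0, 315.0], [0.0, 472.0, 236.0], [0.0, 0.0, 1.0]] (array([False,  True]), array([306008,   1192]))
side [-0.685  0.416  0.752] [[-0.3, -0.46, 0.84], [-0.95, 0.13, -0.27], [0.02, -0.88, -0.48]] [[541.0, 0.0, 317.0], [0.0, 541.0, 256.0], [0.0, 0.0, 1.0]] (array([False,  True]), array([303436,   3764]))
0.1592 {'time_s': 0.1, 'joint_positions': array([-1.30000660e+00,  3.42643485e-01,  1.52490878e+00, -3.13218576e-06,
        1.27536653e+00, -1.46018270e-01]), 'qvel': array([ 8.08276231e-04, -1.71856962e-03, -2.09930391e-03,  3.46008157e-04,
       -3.56733403e-04,  1.60704923e-05]), 'tau': array([ 2.36901156e-03, -4.32004023e+01, -2.44696158e+01,  7.20771868e-02,
        5.26158046e-02, -3.60297042e-05]), 'ee_pos': array([ 0.2125235 , -0.47993707,  0.40412369]), 'tool_rot': array([ 9.78362061e-01,  2.06899099e-01, -4.28343840e-05, -6.61687935e-04]), 'force': array([ 0.23441035, -0.84705921,  0.12323081]), 'torque': array([-0.04055531, -0.04842271,  0.00904421]), 'grasp_force': 0.0, 'gripper_width': 0.09164682617076146} {'camera_matrix': array([[332.10862284,   0.        , 323.136319  ],
       [  0.        , 332.10862284, 239.0943221 ],
       [  0.        ,   0.        ,   1.        ]]), 'hand_eye': array([[-2.57707546e-03, -9.69756840e-01, -2.44059482e-01,
         6.51893570e-02],
       [ 9.99996395e-01, -2.68333883e-03,  1.02925801e-04,
        -6.89037318e-04],
       [-7.54707283e-04, -2.44058336e-01,  9.69760258e-01,
         2.01950983e-02],
       [ 0.00000000e+00,  0.00000000e+00,  0.00000000e+00,
         1.00000000e+00]])}
```

View pics/top0.png

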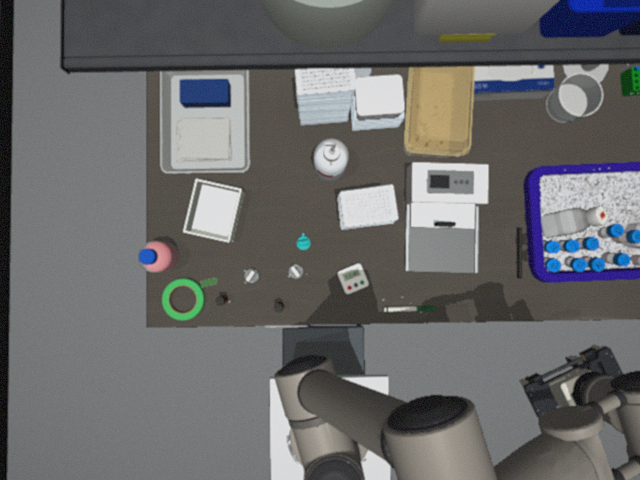

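View pics/side0.png

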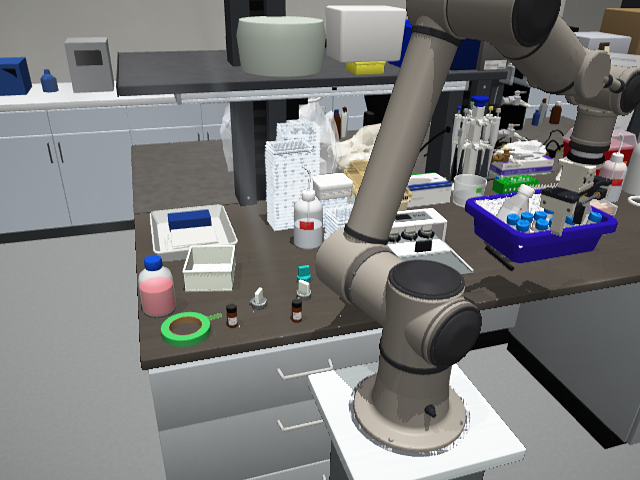

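The top view shows these candidates:
- Fresh grey/white cups at (251,276) and (296,271).
- The turquoise look-alike at (304,242), to be left alone.
- The small empty tub at (214,210). The grey tray at (205,120) is larger and has things in it, so it isn't the tub.
- The reader at (445,220), with its pull at about (444,223).

I choose the two grey cups and the small white tub, and will check them in a close crop.

Run:
```python
from h import *
z=np.load("top0.npz");im,d=z["im"],z["d"];P=pose("top");C=cloud(d,P)
for n,(u,v) in dict(c1=(251,276),c2=(296,271),turq=(304,242),tub=(214,210),read=(445,185),run=(443,250),handle=(445,223)).items():
    p=C[v-1:v+2,u-1:u+2].reshape(-1,3);print(n,p.mean(0).round(3),p[:,2].max().round(3),"bench ray",ray(P,(u,v),0)[0].round(3))
# hood: points z .07-.1 near reader
def rect(m,n,zz=None):
    p=C[m];q=p[:,:2].astype(np.float32);r=cv2.minAreaRect(q);print(n,m.sum(),np.round(r[0],4),np.round(r[1],3),round(r[2],2),np.median(p[:,2]).round(3))
U,V=np.meshgrid(range(640),range(480))
box=lambda a,b,c,e:(U>a)&(U<b)&(V>c)&(V<e)
rect(box(400,500,155,210)&(C[...,2]>.075)&(C[...,2]<.095),"hood")
rect(box(400,500,200,280)&(C[...,2]>.004)&(C[...,2]<.02),"runway")
rect(box(430,460,212,235)&(C[...,2]>.035)&(C[...,2]<.06),"handle")
rect(box(175,250,172,245)&(C[...,2]>.05)&(C[...,2]<.07),"tub")
a=cv2.resize(im[225:315,200:320],(800,600),interpolation=3);save("crop1.png",a)
```

```text
c1 [0.424 0.201 0.041] 0.048 bench ray [0.422 0.206 0.   ]
c2 [0.435 0.083 0.037] 0.048 bench ray [0.434 0.084 0.   ]
turq [0.51  0.061 0.046] 0.049 bench ray [0.512 0.062 0.   ]
tub [0.603 0.304 0.005] 0.008 bench ray [0.603 0.305 0.   ]
read [ 0.649 -0.303  0.083] 0.087 bench ray [ 0.661 -0.326  0.   ]
run [ 0.484 -0.315  0.004] 0.008 bench ray [ 0.484 -0.316  0.   ]
handle [ 0.554 -0.309  0.05 ] 0.054 bench ray [ 0.557 -0.323  0.   ]
hood 2977 [ 0.6543 -0.3154] [0.197 0.103] 87.53 0.081
runway 3547 [ 0.5107 -0.3358] [0.264 0.211] 89.01 0.009
handle 97 [ 0.5512 -0.3105] [0.05  0.011] 88.24 0.048
tub 518 [0.5963 0.2986] [0.125 0.144] 76.0 0.06
```

View pics/crop1.png

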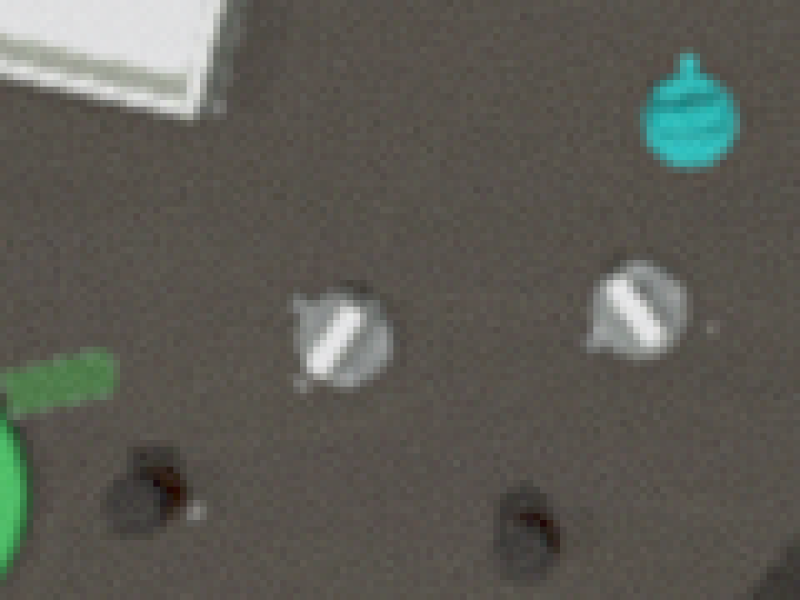

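The crop confirms two grey cups with white fins. The left cup's key points up-left (about (300,305)) and the right cup's points down-left (about (595,340)). The turquoise one stays put. Reader yaw is about -2.5°, and the pull is at (0.551,-0.311,0.05), which matches the sizes given. Now I'll move above the pull and look.

```bash
python3 -m crank '[{"tx":4,"ty":2},{"tx":8,"ty":4},{"tx":11,"ty":5.6,"wz":-7},{"tx":14,"ty":7,"wz":-14},{"tx":17,"ty":8.5,"wz":-20}]' 30
python3 -m crank '[{"tx":3.5,"ty":1.7,"wz":-6.4},{"tx":7,"ty":3.5,"wz":-6.4},{"tx":10.5,"ty":5.2,"wz":-6.4},{"tx":14,"ty":7,"wz":-6.4,"tz":-3},{"tx":15.8,"ty":8.5,"wz":-6.4,"tz":-6}]'
python3 -m crank '[{"tx":0},{"tx":0},{"tx":0}]'
python3 - <<'E'
from h import *
im,d,P=shot("wrist");save("w1.png",im);C=cloud(d,P)
m=(abs(C[...,2]-.05)<.006)&(abs(C[...,0]-.551)<.04)&(abs(C[...,1]+.31)<.05)
p=C[m];print(m.sum(),p.mean(0),cv2.minAreaRect(p[:,:2].astype(np.float32)))
m=(C[...,2]>.076)&(C[...,2]<.09)&(C[...,0]<.72);p=C[m];print(m.sum(),p.min(0),p.max(0))
s=sense();print(s["ee_pos"],R.from_quat(s["tool_rot"]).as_matrix().round(3).tolist())
E
```

```text
0 [nan nan nan] ((0.0, 0.0), (0.0, 0.0), 0.0)
2213 [ 0.39664618 -0.69841843  0.07601146] [ 0.45570002 -0.51469764  0.08999565]
[ 0.21251137 -0.47996285  0.40421619] [[0.914, 0.405, -0.0], [0.405, -0.914, 0.001], [0.0, -0.001, -1.0]]validation failed for argument at $[0]...
validation failed for argument at $[0]...
validation failed for argument at $[0]...
<stdin>:4: RuntimeWarning: Mean of empty slice.
  ret = um.true_divide(
```

View pics/w1.png

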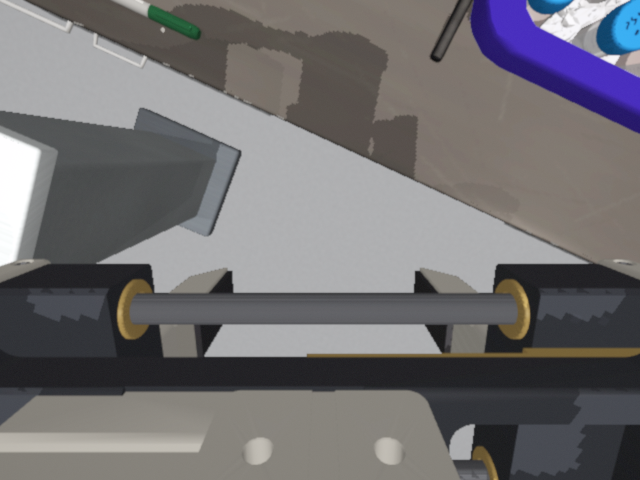

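The wrist view is still of the start position, since the call was refused. Rows probably need every key, so I'll give them all.

```bash
python3 -m crank '[{"tx":4,"ty":2,"tz":0,"wx":0,"wy":0,"wz":0,"claw":7},{"tx":8,"ty":4,"tz":0,"wx":0,"wy":0,"wz":0,"claw":7},{"tx":11,"ty":5.6,"tz":0,"wx":0,"wy":0,"wz":-7,"claw":7},{"tx":14,"ty":7,"tz":0,"wx":0,"wy":0,"wz":-14,"claw":7},{"tx":17,"ty":8.5,"tz":0,"wx":0,"wy":0,"wz":-20,"claw":7}]' 30
```

```text
time_s: 0.57
ee_pos: [0.3839, -0.394, 0.4045]
tool_rot: [1.0, 0.031, -0.0, -0.0]
force: [0.4, -0.7, 0.2]
gripper_width: 0.0706
grasp_force: 0.0
```

```bash
python3 -m crank '[{"tx":4,"ty":2,"tz":-2,"wx":0,"wy":0,"wz":-6.4,"claw":7},{"tx":8,"ty":4,"tz":-4,"wx":0,"wy":0,"wz":-6.4,"claw":7},{"tx":12,"ty":6,"tz":-6,"wx":0,"wy":0,"wz":-6.4,"claw":7},{"tx":15.8,"ty":8.4,"tz":-6,"wx":0,"wy":0,"wz":-6.4,"claw":7},{"tx":15.8,"ty":8.4,"tz":-6,"wx":0,"wy":0,"wz":-6.4,"claw":7}]'
cat > look.py <<'E'
from h import *
s=sense();print(s["ee_pos"].round(4),R.from_quat(s["tool_rot"]).as_matrix().round(3).tolist())
E
python3 look.py
python3 - <<'E'
from h import *
im,d,P=shot("wrist");save("w2.png",im);C=cloud(d,P)
m=(abs(C[...,2]-.05)<.006)&(abs(C[...,0]-.551)<.04)&(abs(C[...,1]+.31)<.05)
p=C[m];print(m.sum(),p.mean(0),cv2.minAreaRect(p[:,:2].astype(np.float32)))
E
```

```text
time_s: 0.98
ee_pos: [0.5432, -0.3084, 0.3426]
tool_rot: [1.0, -0.021, -0.001, -0.001]
force: [-0.4, -0.6, -0.5]
gripper_width: 0.07
grasp_force: 0.0
[ 0.5432 -0.3084  0.3426] [[0.999, -0.042, -0.002], [-0.042, -0.999, 0.003], [-0.002, -0.002, -1.0]]
820 [ 0.55483138 -0.31330471  0.04939841] ((0.5546213984489441, -0.31337234377861023), (0.04896555468440056, 0.011475866660475731), 87.5046615600586)
```

View pics/w2.png

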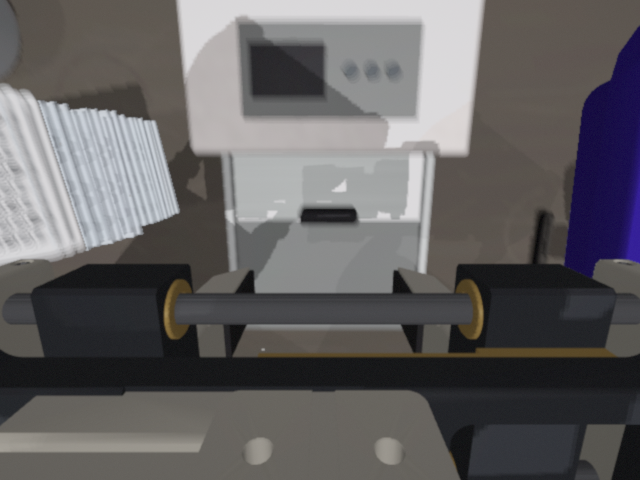

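The wrist view shows the pull at about (328,214), closed against the hood line at y≈150. It measures (0.5545,-0.3134), 49×11.5 mm, yaw -2.5°, which matches. I'll descend, grip and pull 11+ cm along -x.

```bash
python3 -m crank '[{"tx":1.4,"ty":-0.3,"tz":-3,"wx":0,"wy":0,"wz":0,"claw":7},{"tx":1.4,"ty":-0.3,"tz":-7,"wx":0,"wy":0,"wz":0,"claw":7},{"tx":1.4,"ty":-0.3,"tz":-11,"wx":0,"wy":0,"wz":0,"claw":7},{"tx":1.4,"ty":-0.3,"tz":-14,"wx":0,"wy":0,"wz":0,"claw":7},{"tx":1.4,"ty":-0.3,"tz":-14,"wx":0,"wy":0,"wz":0,"claw":7}]' 
python3 -m crank '[{"tx":0,"ty":0,"tz":0,"wx":0,"wy":0,"wz":0,"claw":4},{"tx":0,"ty":0,"tz":0,"wx":0,"wy":0,"wz":0,"claw":4},{"tx":0,"ty":0,"tz":0,"wx":0,"wy":0,"wz":0,"claw":4},{"tx":0,"ty":0,"tz":0,"wx":0,"wy":0,"wz":0,"claw":4}]' 30; python3 look.py
```

```text
time_s: 1.45
ee_pos: [0.5523, -0.3127, 0.1975]
tool_rot: [1.0, -0.022, -0.006, -0.004]
force: [-2.2, 0.8, -0.4]
gripper_width: 0.0701
grasp_force: 0.0
time_s: 1.78
ee_pos: [0.5553, -0.3137, 0.2076]
tool_rot: [1.0, -0.022, 0.002, 0.0]
force: [0.2, 1.5, 0.6]
gripper_width: 0.0502
grasp_force: 30.0
[ 0.5553 -0.3137  0.2076] [[0.999, -0.045, 0.004], [-0.045, -0.999, -0.0], [0.004, 0.0, -1.0]]
```

```bash
python3 -m crank '[{"tx":-1,"ty":0.04,"tz":0,"wx":0,"wy":0,"wz":0,"claw":4},{"tx":-2.2,"ty":0.1,"tz":0,"wx":0,"wy":0,"wz":0,"claw":4},{"tx":-3.5,"ty":0.15,"tz":0,"wx":0,"wy":0,"wz":0,"claw":4},{"tx":-4.8,"ty":0.21,"tz":0,"wx":0,"wy":0,"wz":0,"claw":4},{"tx":-6,"ty":0.26,"tz":0,"wx":0,"wy":0,"wz":0,"claw":4}]' 
python3 -m crank '[{"tx":-1.2,"ty":0.05,"tz":0,"wx":0,"wy":0,"wz":0,"claw":4},{"tx":-2.4,"ty":0.1,"tz":0,"wx":0,"wy":0,"wz":0,"claw":4},{"tx":-3.6,"ty":0.16,"tz":0,"wx":0,"wy":0,"wz":0,"claw":4},{"tx":-4.8,"ty":0.21,"tz":0,"wx":0,"wy":0,"wz":0,"claw":4},{"tx":-5,"ty":0.22,"tz":0,"wx":0,"wy":0,"wz":0,"claw":4}]' 
python3 -m crank '[{"tx":0,"ty":0,"tz":0,"wx":0,"wy":0,"wz":0,"claw":4},{"tx":0,"ty":0,"tz":0,"wx":0,"wy":0,"wz":0,"claw":4},{"tx":0,"ty":0,"tz":0,"wx":0,"wy":0,"wz":0,"claw":4}]'
```

```text
time_s: 2.2
ee_pos: [0.495, -0.311, 0.2076]
tool_rot: [1.0, -0.022, 0.002, 0.001]
force: [3.7, 3.7, 4.4]
gripper_width: 0.0497
grasp_force: 30.0
time_s: 2.62
ee_pos: [0.445, -0.3087, 0.2076]
tool_rot: [1.0, -0.023, 0.003, 0.001]
force: [11.5, 7.1, 0.5]
gripper_width: 0.0495
grasp_force: 30.0
time_s: 2.87
ee_pos: [0.4454, -0.3088, 0.2075]
tool_rot: [1.0, -0.022, 0.002, 0.0]
force: [2.1, 6.0, 6.7]
gripper_width: 0.0496
grasp_force: 30.0
```

The drawer has come out 110 mm. I'll release, rise and look at the pockets.

```bash
python3 -m crank '[{"tx":0,"ty":0,"tz":0,"wx":0,"wy":0,"wz":0,"claw":7},{"tx":0,"ty":0,"tz":0,"wx":0,"wy":0,"wz":0,"claw":7},{"tx":0,"ty":0,"tz":3,"wx":0,"wy":0,"wz":0,"claw":7},{"tx":0,"ty":0,"tz":7,"wx":0,"wy":0,"wz":0,"claw":7},{"tx":0,"ty":0,"tz":11,"wx":0,"wy":0,"wz":0,"claw":7}]' 
python3 -m crank '[{"tx":-0.5,"ty":0,"tz":4,"wx":0,"wy":0,"wz":0,"claw":7},{"tx":-1,"ty":0,"tz":6,"wx":0,"wy":0,"wz":0,"claw":7},{"tx":-1,"ty":0,"tz":6,"wx":0,"wy":0,"wz":0,"claw":7},{"tx":-1,"ty":0,"tz":6,"wx":0,"wy":0,"wz":0,"claw":7},{"tx":-1,"ty":0,"tz":6,"wx":0,"wy":0,"wz":0,"claw":7}]'
python3 - <<'E'
from h import *
im,d,P=shot("wrist");save("w3.png",im);np.savez("w3.npz",im=im,d=d);C=cloud(d,P)
m=(abs(C[...,2]-.05)<.006)&(abs(C[...,0]-.444)<.03)&(abs(C[...,1]+.309)<.04)
p=C[m];print(m.sum(),p.mean(0),cv2.minAreaRect(p[:,:2].astype(np.float32)))
n,l,st,ce=cv2.connectedComponentsWithStats(((C[...,2]>.056)&(C[...,2]<.07)&(C[...,0]<.57)&(C[...,0]>.46)).astype(np.uint8))
for i in range(1,n):
    if st[i,4]>40:
        p=C[l==i];print(st[i],p.mean(0).round(4),cv2.minAreaRect(p[:,:2].astype(np.float32)))
E
```

```text
time_s: 3.28
ee_pos: [0.4442, -0.3093, 0.3161]
tool_rot: [1.0, -0.022, -0.001, -0.0]
force: [0.8, -0.5, 0.4]
gripper_width: 0.0697
grasp_force: 0.0
time_s: 3.7
ee_pos: [0.4343, -0.3092, 0.3743]
tool_rot: [1.0, -0.022, -0.0, -0.0]
force: [1.2, 0.1, -0.0]
gripper_width: 0.0701
grasp_force: 0.0
685 [ 0.44463573 -0.3086205   0.04933193] ((0.4443524479866028, -0.3083858788013458), (0.0497300960123539, 0.01212458498775959), 87.36775970458984)
[134  72  12  17 112] [ 0.5644 -0.1664  0.0629] ((0.5643294453620911, -0.1664973497390747), (0.005351766012609005, 0.011034180410206318), 77.39600372314453)
[237  94  37  14 503] [ 0.5455 -0.2576  0.0613] ((0.5457569360733032, -0.25738754868507385), (0.029960282146930695, 0.010332702659070492), 87.49018096923828)
[305  94  36  14 492] [ 0.5429 -0.3131  0.0614] ((0.5431453585624695, -0.31316089630126953), (0.02905833162367344, 0.010443328879773617), 86.84339141845703)
[372  95  37  13 474] [ 0.5399 -0.3685  0.0615] ((0.5399624109268188, -0.3689742684364319), (0.029960228130221367, 0.009494327008724213), 87.07662200927734)
[  0  99  81  15 184] [ 0.55   -0.0716  0.0596] ((0.5505633354187012, -0.07636871933937073), (0.0017688581719994545, 0.06994715332984924), 5.640251636505127)
[632 177   8  11  62] [ 0.4636 -0.5776  0.067 ] ((0.4643474221229553, -0.5769967436790466), (0.012807987630367279, 0.0054146237671375275), 55.360008239746094)
```

View pics/w3.png

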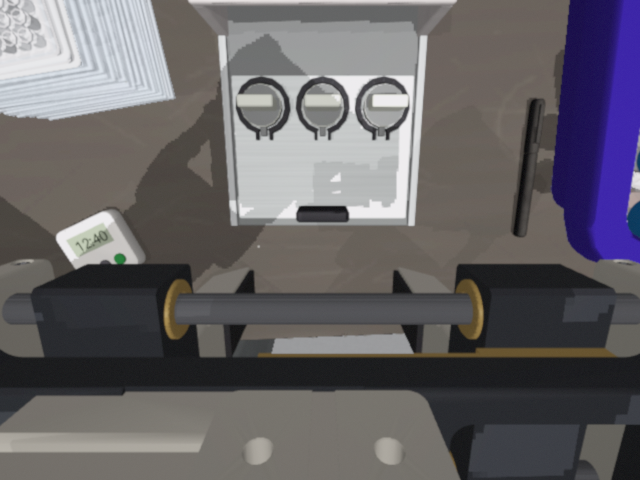

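The three measured cups sit in the collars with fins at (255,100), (323,100) and (388,101) and keys facing front. Their positions are (0.5457,-0.2575), (0.5430,-0.3131) and (0.5400,-0.3687), spaced 56 mm, with tops at 0.062 as they should be. I'll turn 90° and pick the left one.

```bash
python3 -m crank '[{"tx":3,"ty":1.4,"tz":0,"wx":0,"wy":0,"wz":7,"claw":5},{"tx":6,"ty":2.8,"tz":0,"wx":0,"wy":0,"wz":14,"claw":5},{"tx":9,"ty":4.2,"tz":0,"wx":0,"wy":0,"wz":21,"claw":5},{"tx":11.1,"ty":5.2,"tz":0,"wx":0,"wy":0,"wz":28,"claw":5},{"tx":11.1,"ty":5.2,"tz":0,"wx":0,"wy":0,"wz":35,"claw":5}]' 
python3 -m crank '[{"tx":0,"ty":0,"tz":0,"wx":0,"wy":0,"wz":7,"claw":5},{"tx":0,"ty":0,"tz":0,"wx":0,"wy":0,"wz":14,"claw":5},{"tx":0,"ty":0,"tz":0,"wx":0,"wy":0,"wz":21,"claw":5},{"tx":0,"ty":0,"tz":0,"wx":0,"wy":0,"wz":28,"claw":5},{"tx":0,"ty":0,"tz":0,"wx":0,"wy":0,"wz":35,"claw":5}]' 
python3 -m crank '[{"tx":0,"ty":0,"tz":0,"wx":0,"wy":0,"wz":7,"claw":5},{"tx":0,"ty":0,"tz":0,"wx":0,"wy":0,"wz":14,"claw":5},{"tx":0,"ty":0,"tz":-3,"wx":0,"wy":0,"wz":20,"claw":5},{"tx":0,"ty":0,"tz":-6,"wx":0,"wy":0,"wz":20,"claw":5},{"tx":0,"ty":0,"tz":-8,"wx":0,"wy":0,"wz":20,"claw":5}]' 
python3 -m crank '[{"tx":0,"ty":0,"tz":0,"wx":0,"wy":0,"wz":0,"claw":5},{"tx":0,"ty":0,"tz":0,"wx":0,"wy":0,"wz":0,"claw":5},{"tx":0,"ty":0,"tz":0,"wx":0,"wy":0,"wz":0,"claw":5}]'
python3 look.py
```

```text
time_s: 4.17
ee_pos: [0.5487, -0.255, 0.3723]
tool_rot: [0.959, 0.284, -0.0, -0.001]
force: [-0.5, -0.1, 1.1]
gripper_width: 0.0505
grasp_force: 0.0
time_s: 4.58
ee_pos: [0.5456, -0.2572, 0.3726]
tool_rot: [0.83, 0.558, -0.001, -0.002]
force: [-0.6, -0.5, 0.1]
gripper_width: 0.0498
grasp_force: 0.0
time_s: 5.0
ee_pos: [0.5448, -0.2567, 0.2905]
tool_rot: [0.722, 0.692, -0.001, -0.003]
force: [-0.9, -0.5, -0.8]
gripper_width: 0.05
grasp_force: 0.0
time_s: 5.25
ee_pos: [0.5459, -0.2575, 0.2953]
tool_rot: [0.722, 0.691, 0.0, 0.0]
force: [-0.3, 0.6, 0.0]
gripper_width: 0.0497
grasp_force: 0.0
[ 0.5459 -0.2575  0.2953] [[0.044, 0.999, 0.001], [0.999, -0.044, -0.0], [-0.0, 0.001, -1.0]]
```

```bash
python3 -m crank '[{"tx":0,"ty":0,"tz":-2.5,"wx":0,"wy":0,"wz":0,"claw":5},{"tx":0,"ty":0,"tz":-5,"wx":0,"wy":0,"wz":0,"claw":5},{"tx":0,"ty":0,"tz":-6.8,"wx":0,"wy":0,"wz":0,"claw":5},{"tx":0,"ty":0,"tz":-7.8,"wx":0,"wy":0,"wz":0,"claw":5},{"tx":0,"ty":0,"tz":-7.8,"wx":0,"wy":0,"wz":0,"claw":5}]' 
python3 -m crank '[{"tx":0,"ty":0,"tz":0,"wx":0,"wy":0,"wz":0,"claw":0},{"tx":0,"ty":0,"tz":0,"wx":0,"wy":0,"wz":0,"claw":0},{"tx":0,"ty":0,"tz":0,"wx":0,"wy":0,"wz":0,"claw":0},{"tx":0,"ty":0,"tz":0,"wx":0,"wy":0,"wz":0,"claw":0},{"tx":0,"ty":0,"tz":0,"wx":0,"wy":0,"wz":0,"claw":0}]' 30
```

```text
time_s: 5.67
ee_pos: [0.5454, -0.2572, 0.2158]
tool_rot: [0.722, 0.691, -0.0, -0.001]
force: [-0.1, -0.6, 0.1]
gripper_width: 0.05
grasp_force: 0.0
time_s: 6.08
ee_pos: [0.5457, -0.2573, 0.2176]
tool_rot: [0.722, 0.691, 0.0, 0.001]
force: [0.1, -0.4, -1.2]
gripper_width: 0.0213
grasp_force: 0.0
```

```bash
python3 -m crank '[{"tx":0,"ty":0,"tz":0,"wx":0,"wy":0,"wz":0,"claw":0},{"tx":0,"ty":0,"tz":0,"wx":0,"wy":0,"wz":0,"claw":0},{"tx":0,"ty":0,"tz":0,"wx":0,"wy":0,"wz":0,"claw":0},{"tx":0,"ty":0,"tz":0,"wx":0,"wy":0,"wz":0,"claw":0}]' 30
python3 -m crank '[{"tx":0,"ty":0,"tz":2,"wx":0,"wy":0,"wz":0,"claw":0},{"tx":0,"ty":0,"tz":6,"wx":0,"wy":0,"wz":0,"claw":0},{"tx":0,"ty":0,"tz":10,"wx":0,"wy":0,"wz":0,"claw":0},{"tx":0,"ty":0,"tz":14,"wx":0,"wy":0,"wz":0,"claw":0},{"tx":0,"ty":0,"tz":18,"wx":0,"wy":0,"wz":0,"claw":0}]'
```

```text
time_s: 6.42
ee_pos: [0.5456, -0.2573, 0.217]
tool_rot: [0.722, 0.691, 0.0, 0.0]
force: [0.1, 0.8, 3.0]
gripper_width: 0.0097
grasp_force: 30.0
time_s: 6.83
ee_pos: [0.5452, -0.257, 0.3984]
tool_rot: [0.722, 0.691, -0.0, -0.0]
force: [0.5, -0.6, -0.0]
gripper_width: 0.0098
grasp_force: 30.0
```

```bash
python3 -m crank '[{"tx":-1,"ty":2.5,"tz":0,"wx":0,"wy":0,"wz":0,"claw":0},{"tx":-2,"ty":6.5,"tz":0,"wx":0,"wy":0,"wz":0,"claw":0},{"tx":-3,"ty":10.5,"tz":0,"wx":0,"wy":0,"wz":0,"claw":0},{"tx":-3,"ty":14.5,"tz":0,"wx":0,"wy":0,"wz":0,"claw":0},{"tx":-3,"ty":18.5,"tz":0,"wx":0,"wy":0,"wz":0,"claw":0}]'
python3 -m crank '[{"tx":0,"ty":4,"tz":0,"wx":0,"wy":0,"wz":0,"claw":0},{"tx":0,"ty":8,"tz":0,"wx":0,"wy":0,"wz":0,"claw":0},{"tx":0,"ty":12,"tz":0,"wx":0,"wy":0,"wz":0,"claw":0},{"tx":0,"ty":16,"tz":0,"wx":0,"wy":0,"wz":0,"claw":0},{"tx":0,"ty":20,"tz":0,"wx":0,"wy":0,"wz":0,"claw":0}]'
python3 -m crank '[{"tx":0.5,"ty":4,"tz":0,"wx":0,"wy":0,"wz":0,"claw":0},{"tx":1.5,"ty":8,"tz":0,"wx":0,"wy":0,"wz":0,"claw":0},{"tx":2.5,"ty":12,"tz":0,"wx":0,"wy":0,"wz":0,"claw":0},{"tx":3.7,"ty":15.6,"tz":0,"wx":0,"wy":0,"wz":0,"claw":0},{"tx":3.7,"ty":15.6,"tz":0,"wx":0,"wy":0,"wz":0,"claw":0}]'
python3 -m crank '[{"tx":0,"ty":0,"tz":-4,"wx":0,"wy":0,"wz":0,"claw":0},{"tx":0,"ty":0,"tz":-8,"wx":0,"wy":0,"wz":0,"claw":0},{"tx":0,"ty":0,"tz":-12,"wx":0,"wy":0,"wz":0,"claw":0},{"tx":0,"ty":0,"tz":-15.3,"wx":0,"wy":0,"wz":0,"claw":0},{"tx":0,"ty":0,"tz":-15.3,"wx":0,"wy":0,"wz":0,"claw":0}]'
python3 - <<'E'
from h import *
im,d,P=shot("top");save("t1.png",cv2.resize(im[150:320,140:340],(700,595)))
E
```

```text
time_s: 7.25
ee_pos: [0.5146, -0.0708, 0.3968]
tool_rot: [0.723, 0.691, 0.0, -0.0]
force: [1.9, -0.4, -0.9]
gripper_width: 0.0098
grasp_force: 30.0
time_s: 7.67
ee_pos: [0.515, 0.1297, 0.3967]
tool_rot: [0.722, 0.691, -0.0, -0.0]
force: [0.8, 0.2, -1.1]
gripper_width: 0.0099
grasp_force: 30.0
time_s: 8.08
ee_pos: [0.5528, 0.2895, 0.3955]
tool_rot: [0.721, 0.693, 0.001, -0.001]
force: [-1.6, -0.8, -1.1]
gripper_width: 0.0096
grasp_force: 30.0
time_s: 8.5
ee_pos: [0.5517, 0.2831, 0.2392]
tool_rot: [0.723, 0.691, -0.003, -0.001]
force: [-2.1, -1.3, -0.1]
gripper_width: 0.0146
grasp_force: 0.0
```

View pics/t1.png

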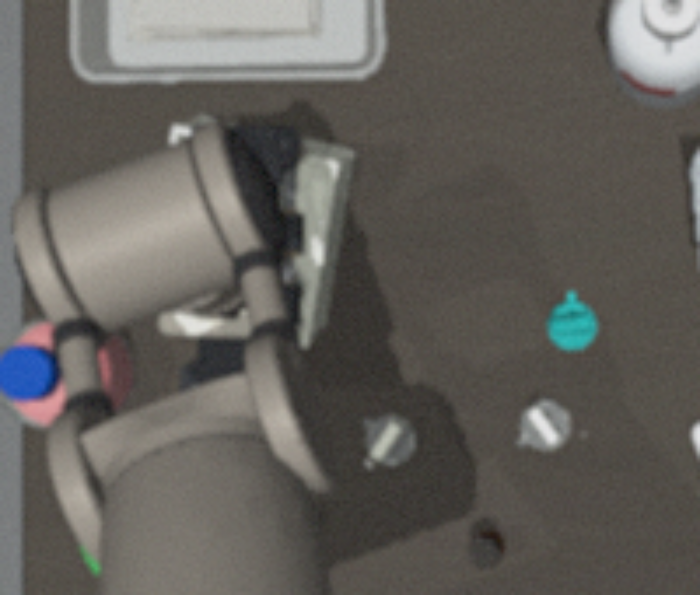

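The top view is mostly blocked by the arm. The fresh cups are still at (390,440) and (545,425) in this crop. The grip slackened over the tub (opening 14.6 mm, force 0), so the cup has probably fallen in. I'll open, rise and check.

```bash
python3 -m crank '[{"tx":0,"ty":0,"tz":0,"wx":0,"wy":0,"wz":0,"claw":5},{"tx":0,"ty":0,"tz":0,"wx":0,"wy":0,"wz":0,"claw":5},{"tx":0,"ty":0,"tz":4,"wx":0,"wy":0,"wz":0,"claw":5},{"tx":0,"ty":0,"tz":8,"wx":0,"wy":0,"wz":0,"claw":5},{"tx":0,"ty":0,"tz":12,"wx":0,"wy":0,"wz":0,"claw":5}]'
python3 -m crank '[{"tx":-0.5,"ty":-4,"tz":3,"wx":0,"wy":0,"wz":0,"claw":5},{"tx":-1.5,"ty":-8,"tz":3,"wx":0,"wy":0,"wz":0,"claw":5},{"tx":-2.5,"ty":-12,"tz":3,"wx":0,"wy":0,"wz":0,"claw":5},{"tx":-3.7,"ty":-15.6,"tz":3,"wx":0,"wy":0,"wz":0,"claw":5},{"tx":-3.7,"ty":-15.6,"tz":3,"wx":0,"wy":0,"wz":0,"claw":5}]'
python3 - <<'E'
from h import *
im,d,P=shot("top");save("t2.png",cv2.resize(im[150:320,140:340],(700,595)));C=cloud(d,P)
U,V=np.meshgrid(range(640),range(480))
m=(C[...,2]>.012)&(C[...,2]<.056)&(abs(C[...,0]-.596)<.055)&(abs(C[...,1]-.2986)<.05)
p=C[m];print(m.sum(),p.mean(0),p.max(0),p.min(0))
E
```

```text
time_s: 8.97
ee_pos: [0.5523, 0.2836, 0.366]
tool_rot: [0.723, 0.691, 0.0, 0.0]
force: [0.1, 0.6, 0.9]
gripper_width: 0.0383
grasp_force: 0.0
time_s: 9.38
ee_pos: [0.5138, 0.1228, 0.3953]
tool_rot: [0.724, 0.69, -0.0, 0.001]
force: [1.6, 0.6, -0.6]
gripper_width: 0.0498
grasp_force: 0.0
39 [0.63741385 0.34305471 0.03226372] [0.65057512 0.34853044 0.05428068] [0.559247   0.25655637 0.01202493]
```

View pics/t2.png

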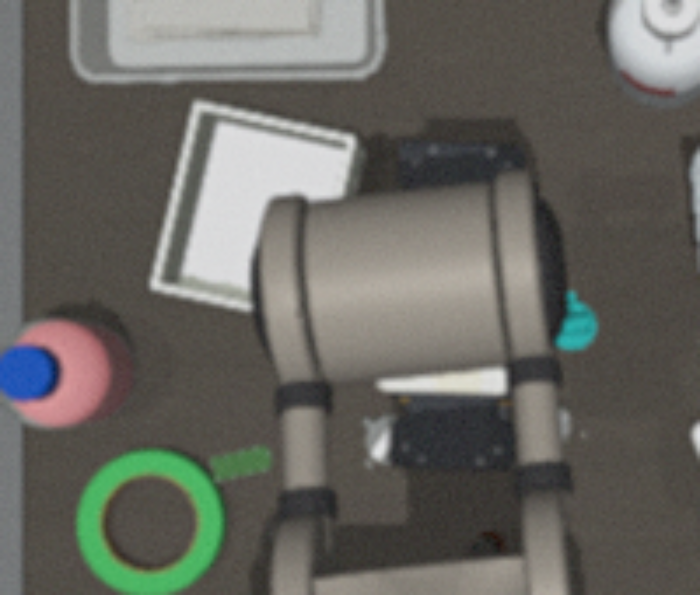

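The visible part of the tub is empty, and the arm hides the spot where the cup fell. I'll go on to the next cup and check the tub from there.

```bash
python3 -m crank '[{"tx":0,"ty":-4,"tz":0,"wx":0,"wy":0,"wz":0,"claw":5},{"tx":0,"ty":-8,"tz":0,"wx":0,"wy":0,"wz":0,"claw":5},{"tx":0,"ty":-12,"tz":0,"wx":0,"wy":0,"wz":0,"claw":5},{"tx":0,"ty":-16,"tz":0,"wx":0,"wy":0,"wz":0,"claw":5},{"tx":0,"ty":-20,"tz":0,"wx":0,"wy":0,"wz":0,"claw":5}]'
python3 -m crank '[{"tx":0,"ty":-4,"tz":0,"wx":0,"wy":0,"wz":0,"claw":5},{"tx":0,"ty":-8,"tz":0,"wx":0,"wy":0,"wz":0,"claw":5},{"tx":0,"ty":-12,"tz":0,"wx":0,"wy":0,"wz":0,"claw":5},{"tx":0.8,"ty":-16,"tz":0,"wx":0,"wy":0,"wz":0,"claw":5},{"tx":1.8,"ty":-20,"tz":0,"wx":0,"wy":0,"wz":0,"claw":5}]'
python3 -m crank '[{"tx":1,"ty":-4,"tz":0,"wx":0,"wy":0,"wz":0,"claw":5},{"tx":1,"ty":-4.1,"tz":-3,"wx":0,"wy":0,"wz":0,"claw":5},{"tx":1,"ty":-4.1,"tz":-7,"wx":0,"wy":0,"wz":0,"claw":5},{"tx":1,"ty":-4.1,"tz":-9,"wx":0,"wy":0,"wz":0,"claw":5},{"tx":1,"ty":-4.1,"tz":-9,"wx":0,"wy":0,"wz":0,"claw":5}]'
python3 - <<'E'
from h import *
im,d,P=shot("top");save("t3.png",cv2.resize(im[160:320,160:400],(798,532)));C=cloud(d,P)
m=(C[...,2]>.012)&(C[...,2]<.054)&(abs(C[...,0]-.596)<.06)&(abs(C[...,1]-.2986)<.055)
p=C[m];print(m.sum(),np.median(p,0),p.max(0),p.min(0))
np.savez("t3.npz",im=im,d=d)
s=sense();print(s["ee_pos"])
E
```

```text
time_s: 9.85
ee_pos: [0.5157, -0.0732, 0.3948]
tool_rot: [0.722, 0.692, 0.001, 0.001]
force: [1.5, 0.7, -0.7]
gripper_width: 0.0499
grasp_force: 0.0
time_s: 10.27
ee_pos: [0.5338, -0.2736, 0.3949]
tool_rot: [0.722, 0.692, 0.0, 0.001]
force: [1.4, -0.2, 1.0]
gripper_width: 0.0501
grasp_force: 0.0
time_s: 10.68
ee_pos: [0.5432, -0.3122, 0.2988]
tool_rot: [0.722, 0.691, -0.001, -0.004]
force: [-1.4, -0.4, -0.4]
gripper_width: 0.0502
grasp_force: 0.0
274 [0.56018461 0.28108862 0.02662057] [0.65591745 0.35348232 0.05387852] [0.53600843 0.243719   0.01203165]
[ 0.54388014 -0.31253525  0.30203967]
```

View pics/t3.png

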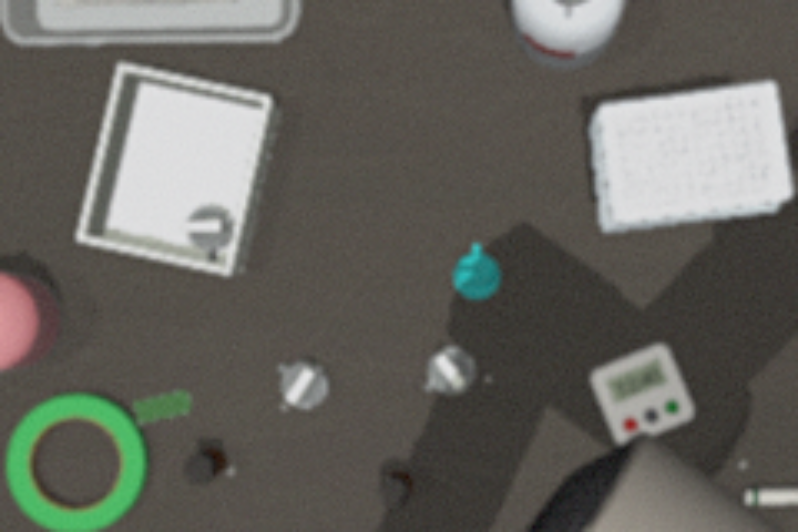

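The first measured cup is in the tub at (210,228), upright. Next is the second cup.

```bash
python3 -m crank '[{"tx":0,"ty":0,"tz":-2.5,"wx":0,"wy":0,"wz":0,"claw":5},{"tx":0,"ty":0,"tz":-5,"wx":0,"wy":0,"wz":0,"claw":5},{"tx":0,"ty":0,"tz":-7.5,"wx":0,"wy":0,"wz":0,"claw":5},{"tx":0,"ty":0,"tz":-8.5,"wx":0,"wy":0,"wz":0,"claw":3},{"tx":0,"ty":0,"tz":-8.5,"wx":0,"wy":0,"wz":0,"claw":2}]' 
python3 -m crank '[{"tx":0,"ty":0,"tz":0,"wx":0,"wy":0,"wz":0,"claw":0},{"tx":0,"ty":0,"tz":0,"wx":0,"wy":0,"wz":0,"claw":0},{"tx":0,"ty":0,"tz":0,"wx":0,"wy":0,"wz":0,"claw":0},{"tx":0,"ty":0,"tz":0,"wx":0,"wy":0,"wz":0,"claw":0},{"tx":0,"ty":0,"tz":0,"wx":0,"wy":0,"wz":0,"claw":0}]' 30
python3 -m crank '[{"tx":0,"ty":0,"tz":0,"wx":0,"wy":0,"wz":0,"claw":0},{"tx":0,"ty":0,"tz":0,"wx":0,"wy":0,"wz":0,"claw":0},{"tx":0,"ty":0,"tz":0,"wx":0,"wy":0,"wz":0,"claw":0}]'
```

```text
time_s: 11.15
ee_pos: [0.544, -0.3128, 0.2184]
tool_rot: [0.722, 0.692, -0.0, -0.001]
force: [-0.2, 0.5, 0.4]
gripper_width: 0.0408
grasp_force: 0.0
time_s: 11.57
ee_pos: [0.5438, -0.3134, 0.2199]
tool_rot: [0.722, 0.691, 0.0, 0.001]
force: [-0.7, -0.6, 6.9]
gripper_width: 0.0094
grasp_force: 30.0
time_s: 11.82
ee_pos: [0.5438, -0.3134, 0.2199]
tool_rot: [0.722, 0.691, 0.0, 0.001]
force: [-1.1, 0.1, 7.0]
gripper_width: 0.01
grasp_force: 30.0
```

```bash
python3 -m crank '[{"tx":0,"ty":0,"tz":2,"wx":0,"wy":0,"wz":0,"claw":0},{"tx":0,"ty":0,"tz":6,"wx":0,"wy":0,"wz":0,"claw":0},{"tx":0,"ty":0,"tz":10,"wx":0,"wy":0,"wz":0,"claw":0},{"tx":0,"ty":0,"tz":14,"wx":0,"wy":0,"wz":0,"claw":0},{"tx":0,"ty":0,"tz":18,"wx":0,"wy":0,"wz":0,"claw":0}]'
python3 -m crank '[{"tx":-1,"ty":2.5,"tz":0,"wx":0,"wy":0,"wz":0,"claw":0},{"tx":-2,"ty":6.5,"tz":0,"wx":0,"wy":0,"wz":0,"claw":0},{"tx":-3,"ty":10.5,"tz":0,"wx":0,"wy":0,"wz":0,"claw":0},{"tx":-3,"ty":14.5,"tz":0,"wx":0,"wy":0,"wz":0,"claw":0},{"tx":-3,"ty":18.5,"tz":0,"wx":0,"wy":0,"wz":0,"claw":0}]'
python3 -m crank '[{"tx":0,"ty":4,"tz":0,"wx":0,"wy":0,"wz":0,"claw":0},{"tx":0,"ty":8,"tz":0,"wx":0,"wy":0,"wz":0,"claw":0},{"tx":0,"ty":12,"tz":0,"wx":0,"wy":0,"wz":0,"claw":0},{"tx":0,"ty":16,"tz":0,"wx":0,"wy":0,"wz":0,"claw":0},{"tx":0,"ty":20,"tz":0,"wx":0,"wy":0,"wz":0,"claw":0}]'
python3 -m crank '[{"tx":0.5,"ty":4,"tz":0,"wx":0,"wy":0,"wz":0,"claw":0},{"tx":1.5,"ty":7.8,"tz":0,"wx":0,"wy":0,"wz":0,"claw":0},{"tx":2.5,"ty":11.6,"tz":0,"wx":0,"wy":0,"wz":0,"claw":0},{"tx":3.7,"ty":15.4,"tz":0,"wx":0,"wy":0,"wz":0,"claw":0},{"tx":5,"ty":19,"tz":0,"wx":0,"wy":0,"wz":0,"claw":0}]'
python3 -m crank '[{"tx":2,"ty":3.2,"tz":0,"wx":0,"wy":0,"wz":0,"claw":0},{"tx":3.9,"ty":6.4,"tz":0,"wx":0,"wy":0,"wz":0,"claw":0},{"tx":3.9,"ty":6.4,"tz":-4,"wx":0,"wy":0,"wz":0,"claw":0},{"tx":3.9,"ty":6.4,"tz":-8,"wx":0,"wy":0,"wz":0,"claw":0},{"tx":3.9,"ty":6.4,"tz":-12,"wx":0,"wy":0,"wz":0,"claw":0}]'
python3 -m crank '[{"tx":0,"ty":0,"tz":-2,"wx":0,"wy":0,"wz":0,"claw":0},{"tx":0,"ty":0,"tz":-3.3,"wx":0,"wy":0,"wz":0,"claw":0},{"tx":0,"ty":0,"tz":-3.3,"wx":0,"wy":0,"wz":0,"claw":0},{"tx":0,"ty":0,"tz":-3.3,"wx":0,"wy":0,"wz":0,"claw":0}]'
```

```text
time_s: 12.23
ee_pos: [0.5432, -0.313, 0.4005]
tool_rot: [0.723, 0.691, -0.0, -0.0]
force: [1.4, 0.0, -0.6]
gripper_width: 0.0095
grasp_force: 30.0
time_s: 12.65
ee_pos: [0.5126, -0.1267, 0.3989]
tool_rot: [0.723, 0.691, 0.0, -0.0]
force: [1.0, 0.7, 0.6]
gripper_width: 0.0097
grasp_force: 30.0
time_s: 13.07
ee_pos: [0.513, 0.0736, 0.3989]
tool_rot: [0.723, 0.691, 0.0, 0.0]
force: [0.9, 0.2, -0.0]
gripper_width: 0.0099
grasp_force: 30.0
time_s: 13.48
ee_pos: [0.5633, 0.264, 0.3988]
tool_rot: [0.722, 0.692, -0.0, -0.0]
force: [0.6, -0.3, -0.2]
gripper_width: 0.01
grasp_force: 30.0
time_s: 13.9
ee_pos: [0.6025, 0.3266, 0.2773]
tool_rot: [0.722, 0.692, 0.001, 0.0]
force: [0.4, -0.2, -1.2]
gripper_width: 0.0099
grasp_force: 30.0
time_s: 14.23
ee_pos: [0.6025, 0.3257, 0.2452]
tool_rot: [0.723, 0.691, -0.001, -0.0]
force: [-0.2, -0.5, -0.6]
gripper_width: 0.0099
grasp_force: 30.0
```

```bash
python3 -m crank '[{"tx":0,"ty":0,"tz":0,"wx":0,"wy":0,"wz":0,"claw":5},{"tx":0,"ty":0,"tz":0,"wx":0,"wy":0,"wz":0,"claw":5},{"tx":0,"ty":0,"tz":4,"wx":0,"wy":0,"wz":0,"claw":5},{"tx":0,"ty":0,"tz":8,"wx":0,"wy":0,"wz":0,"claw":5},{"tx":0,"ty":0,"tz":12,"wx":0,"wy":0,"wz":0,"claw":5}]'
python3 -m crank '[{"tx":-2,"ty":-3.5,"tz":3,"wx":0,"wy":0,"wz":0,"claw":5},{"tx":-4,"ty":-7,"tz":3,"wx":0,"wy":0,"wz":0,"claw":5},{"tx":-6,"ty":-10.6,"tz":3,"wx":0,"wy":0,"wz":0,"claw":5},{"tx":-8,"ty":-14,"tz":3,"wx":0,"wy":0,"wz":0,"claw":5},{"tx":-9,"ty":-18,"tz":3,"wx":0,"wy":0,"wz":0,"claw":5}]'
python3 -m crank '[{"tx":0,"ty":-4,"tz":0,"wx":0,"wy":0,"wz":0,"claw":5},{"tx":0,"ty":-8,"tz":0,"wx":0,"wy":0,"wz":0,"claw":5},{"tx":0,"ty":-12,"tz":0,"wx":0,"wy":0,"wz":0,"claw":5},{"tx":0,"ty":-16,"tz":0,"wx":0,"wy":0,"wz":0,"claw":5},{"tx":0,"ty":-20,"tz":0,"wx":0,"wy":0,"wz":0,"claw":5}]'
python3 -m crank '[{"tx":0,"ty":-4,"tz":0,"wx":0,"wy":0,"wz":0,"claw":5},{"tx":0,"ty":-8,"tz":0,"wx":0,"wy":0,"wz":0,"claw":5},{"tx":0,"ty":-12,"tz":0,"wx":0,"wy":0,"wz":0,"claw":5},{"tx":0.8,"ty":-16,"tz":0,"wx":0,"wy":0,"wz":0,"claw":5},{"tx":1.8,"ty":-20,"tz":0,"wx":0,"wy":0,"wz":0,"claw":5}]'
python3 -m crank '[{"tx":1,"ty":-4,"tz":0,"wx":0,"wy":0,"wz":0,"claw":5},{"tx":1,"ty":-8,"tz":0,"wx":0,"wy":0,"wz":0,"claw":5},{"tx":1,"ty":-11.4,"tz":-3,"wx":0,"wy":0,"wz":0,"claw":5},{"tx":1,"ty":-11.4,"tz":-6,"wx":0,"wy":0,"wz":0,"claw":5},{"tx":1,"ty":-11.4,"tz":-9,"wx":0,"wy":0,"wz":0,"claw":5}]'
python3 - <<'E'
from h import *
im,d,P=shot("top");C=cloud(d,P);np.savez("t4.npz",im=im,d=d)
m=(C[...,2]>.012)&(C[...,2]<.054)&(abs(C[...,0]-.596)<.06)&(abs(C[...,1]-.2986)<.055)
n,l,st,ce=cv2.connectedComponentsWithStats((m&(C[...,2]>.016)).astype(np.uint8))
for i in range(1,n):
    if st[i,4]>25:print(st[i],np.median(C[l==i],0))
print(sense()["ee_pos"])
E
```

```text
time_s: 14.65
ee_pos: [0.6023, 0.3256, 0.3685]
tool_rot: [0.722, 0.691, 0.001, 0.0]
force: [0.9, 0.9, 0.3]
gripper_width: 0.0383
grasp_force: 0.0
time_s: 15.07
ee_pos: [0.5107, 0.1474, 0.3977]
tool_rot: [0.722, 0.692, 0.001, 0.001]
force: [1.7, -0.8, -0.1]
gripper_width: 0.0502
grasp_force: 0.0
time_s: 15.48
ee_pos: [0.5127, -0.0536, 0.3977]
tool_rot: [0.722, 0.691, 0.001, 0.002]
force: [0.7, -0.2, -0.3]
gripper_width: 0.0501
grasp_force: 0.0
time_s: 15.9
ee_pos: [0.5305, -0.2538, 0.3979]
tool_rot: [0.723, 0.691, 0.0, 0.002]
force: [0.9, 0.4, -0.0]
gripper_width: 0.0501
grasp_force: 0.0
time_s: 16.32
ee_pos: [0.5405, -0.3685, 0.3061]
tool_rot: [0.724, 0.69, 0.0, 0.002]
force: [-0.5, 0.3, -0.8]
gripper_width: 0.0497
grasp_force: 0.0
[192 189   7  20  66] [0.63279903 0.34765427 0.03548   ]
[196 204  15  13 153] [0.59901893 0.3271913  0.02387899]
[231 220   5  15  29] [0.55185214 0.24754457 0.03201814]
[215 222  15  13 147] [0.55045546 0.27768568 0.02375832]
[ 0.53954923 -0.36637129  0.29889766]
```

```bash
python3 -m crank '[{"tx":0,"ty":0,"tz":-2.5,"wx":0,"wy":0,"wz":0,"claw":5},{"tx":0,"ty":0,"tz":-5,"wx":0,"wy":0,"wz":0,"claw":5},{"tx":0,"ty":0,"tz":-7.5,"wx":0,"wy":0,"wz":0,"claw":5},{"tx":0,"ty":0,"tz":-8.7,"wx":0,"wy":0,"wz":0,"claw":3},{"tx":0,"ty":0,"tz":-8.7,"wx":0,"wy":0,"wz":0,"claw":2}]' 
python3 -m crank '[{"tx":0,"ty":0,"tz":0,"wx":0,"wy":0,"wz":0,"claw":0},{"tx":0,"ty":0,"tz":0,"wx":0,"wy":0,"wz":0,"claw":0},{"tx":0,"ty":0,"tz":0,"wx":0,"wy":0,"wz":0,"claw":0},{"tx":0,"ty":0,"tz":0,"wx":0,"wy":0,"wz":0,"claw":0},{"tx":0,"ty":0,"tz":0,"wx":0,"wy":0,"wz":0,"claw":0}]' 30
python3 -m crank '[{"tx":0,"ty":0,"tz":0,"wx":0,"wy":0,"wz":0,"claw":0},{"tx":0,"ty":0,"tz":0,"wx":0,"wy":0,"wz":0,"claw":0},{"tx":0,"ty":0,"tz":0,"wx":0,"wy":0,"wz":0,"claw":0}]'
```

```text
time_s: 16.78
ee_pos: [0.5409, -0.3653, 0.2175]
tool_rot: [0.722, 0.692, -0.0, -0.002]
force: [-1.5, 0.3, 0.3]
gripper_width: 0.0405
grasp_force: 0.0
time_s: 17.2
ee_pos: [0.5414, -0.366, 0.22]
tool_rot: [0.722, 0.691, 0.0, 0.001]
force: [-0.9, -0.3, 6.8]
gripper_width: 0.0101
grasp_force: 30.0
time_s: 17.45
ee_pos: [0.5414, -0.366, 0.22]
tool_rot: [0.722, 0.691, 0.0, 0.001]
force: [-0.9, 0.6, 6.2]
gripper_width: 0.01
grasp_force: 30.0
```

```bash
python3 -m crank '[{"tx":0,"ty":0,"tz":2,"wx":0,"wy":0,"wz":0,"claw":0},{"tx":0,"ty":0,"tz":6,"wx":0,"wy":0,"wz":0,"claw":0},{"tx":0,"ty":0,"tz":10,"wx":0,"wy":0,"wz":0,"claw":0},{"tx":0,"ty":0,"tz":14,"wx":0,"wy":0,"wz":0,"claw":0},{"tx":0,"ty":0,"tz":18,"wx":0,"wy":0,"wz":0,"claw":0}]'
python3 -m crank '[{"tx":-1,"ty":2.5,"tz":0,"wx":0,"wy":0,"wz":0,"claw":0},{"tx":-2,"ty":6.5,"tz":0,"wx":0,"wy":0,"wz":0,"claw":0},{"tx":-3,"ty":10.5,"tz":0,"wx":0,"wy":0,"wz":0,"claw":0},{"tx":-3,"ty":14.5,"tz":0,"wx":0,"wy":0,"wz":0,"claw":0},{"tx":-3,"ty":18.5,"tz":0,"wx":0,"wy":0,"wz":0,"claw":0}]'
python3 -m crank '[{"tx":0,"ty":4,"tz":0,"wx":0,"wy":0,"wz":0,"claw":0},{"tx":0,"ty":8,"tz":0,"wx":0,"wy":0,"wz":0,"claw":0},{"tx":0,"ty":12,"tz":0,"wx":0,"wy":0,"wz":0,"claw":0},{"tx":0,"ty":16,"tz":0,"wx":0,"wy":0,"wz":0,"claw":0},{"tx":0,"ty":20,"tz":0,"wx":0,"wy":0,"wz":0,"claw":0}]'
python3 -m crank '[{"tx":0.5,"ty":4,"tz":0,"wx":0,"wy":0,"wz":0,"claw":0},{"tx":1.5,"ty":7.8,"tz":0,"wx":0,"wy":0,"wz":0,"claw":0},{"tx":2.5,"ty":11.6,"tz":0,"wx":0,"wy":0,"wz":0,"claw":0},{"tx":3.7,"ty":15.4,"tz":0,"wx":0,"wy":0,"wz":0,"claw":0},{"tx":5,"ty":19,"tz":0,"wx":0,"wy":0,"wz":0,"claw":0}]'
python3 -m crank '[{"tx":3.3,"ty":2.5,"tz":0,"wx":0,"wy":0,"wz":0,"claw":0},{"tx":6.6,"ty":5.6,"tz":0,"wx":0,"wy":0,"wz":0,"claw":0},{"tx":6.6,"ty":5.6,"tz":-4,"wx":0,"wy":0,"wz":0,"claw":0},{"tx":6.6,"ty":5.6,"tz":-8,"wx":0,"wy":0,"wz":0,"claw":0},{"tx":6.6,"ty":5.6,"tz":-12,"wx":0,"wy":0,"wz":0,"claw":0}]'
python3 -m crank '[{"tx":0,"ty":0,"tz":-2,"wx":0,"wy":0,"wz":0,"claw":0},{"tx":0,"ty":0,"tz":-3.3,"wx":0,"wy":0,"wz":0,"claw":0},{"tx":0,"ty":0,"tz":-3.3,"wx":0,"wy":0,"wz":0,"claw":0},{"tx":0,"ty":0,"tz":-3.3,"wx":0,"wy":0,"wz":0,"claw":0}]'
```

```text
time_s: 17.87
ee_pos: [0.5409, -0.3656, 0.4004]
tool_rot: [0.722, 0.691, 0.0, -0.0]
force: [1.3, -0.4, -0.5]
gripper_width: 0.0097
grasp_force: 30.0
time_s: 18.28
ee_pos: [0.5102, -0.1792, 0.3989]
tool_rot: [0.723, 0.691, 0.0, -0.0]
force: [1.2, -0.1, 0.4]
gripper_width: 0.0098
grasp_force: 30.0
time_s: 18.7
ee_pos: [0.5107, 0.0211, 0.3988]
tool_rot: [0.723, 0.691, 0.0, 0.0]
force: [1.0, -0.1, 0.0]
gripper_width: 0.01
grasp_force: 30.0
time_s: 19.12
ee_pos: [0.561, 0.2115, 0.3989]
tool_rot: [0.722, 0.692, 0.0, -0.0]
force: [1.4, -0.5, -0.3]
gripper_width: 0.0097
grasp_force: 30.0
time_s: 19.53
ee_pos: [0.6274, 0.266, 0.2771]
tool_rot: [0.722, 0.692, 0.001, 0.0]
force: [0.1, 0.3, -2.1]
gripper_width: 0.0102
grasp_force: 30.0
time_s: 19.87
ee_pos: [0.6272, 0.2651, 0.2452]
tool_rot: [0.722, 0.691, -0.001, -0.0]
force: [0.3, 0.5, 0.5]
gripper_width: 0.0099
grasp_force: 30.0
```

```bash
python3 -m crank '[{"tx":0,"ty":0,"tz":0,"wx":0,"wy":0,"wz":0,"claw":5},{"tx":0,"ty":0,"tz":0,"wx":0,"wy":0,"wz":0,"claw":5},{"tx":0,"ty":0,"tz":4,"wx":0,"wy":0,"wz":0,"claw":5},{"tx":0,"ty":0,"tz":8,"wx":0,"wy":0,"wz":0,"claw":5},{"tx":0,"ty":0,"tz":12,"wx":0,"wy":0,"wz":0,"claw":5}]'
python3 -m crank '[{"tx":-2.5,"ty":-3,"tz":0,"wx":0,"wy":0,"wz":0,"claw":5},{"tx":-5,"ty":-6,"tz":0,"wx":0,"wy":0,"wz":0,"claw":5},{"tx":-7.5,"ty":-9,"tz":0,"wx":0,"wy":0,"wz":0,"claw":5},{"tx":-10,"ty":-12,"tz":0,"wx":0,"wy":0,"wz":0,"claw":5},{"tx":-12.5,"ty":-15,"tz":0,"wx":0,"wy":0,"wz":0,"claw":5}]'
python3 -m crank '[{"tx":-2.5,"ty":-3,"tz":0,"wx":0,"wy":0,"wz":0,"claw":5},{"tx":-5,"ty":-6,"tz":0,"wx":0,"wy":0,"wz":0,"claw":5},{"tx":-7.2,"ty":-9.5,"tz":0,"wx":0,"wy":0,"wz":0,"claw":5},{"tx":-7.2,"ty":-9.5,"tz":0,"wx":0,"wy":0,"wz":0,"claw":5},{"tx":-7.2,"ty":-9.5,"tz":0,"wx":0,"wy":0,"wz":0,"claw":5}]'
cat > fresh.py <<'E'
from h import *
import sys
# measure grey cups: fins (z .04-.05) and keys
def cups(C,im):
    m=(C[...,2]>.040)&(C[...,2]<.052)&(C[...,0]>.36)&(C[...,0]<.5)&(C[...,1]>0)&(C[...,1]<.3)
    n,l,st,ce=cv2.connectedComponentsWithStats(m.astype(np.uint8))
    for i in range(1,n):
        if st[i,4]<60: continue
        f=C[l==i][:,:2].astype(np.float32);r=cv2.minAreaRect(f);c=np.array(r[0])
        ang=r[2] if r[1][0]>r[1][1] else r[2]+90
        rr=np.hypot(C[...,0]-c[0],C[...,1]-c[1])
        k=C[(rr>.0205)&(rr<.029)&(C[...,2]>.004)&(C[...,2]<.014)]
        kd=np.median(k[:,:2],0)-c if len(k)>3 else [0,0]
        print("c",c.round(4),"size",np.round(r[1],3),"fin ang",round(ang,1),"rgb",im[l==i].mean(0).round(),"key n",len(k),"dir",np.degrees(np.arctan2(kd[1],kd[0])).round(1),np.hypot(*kd).round(4))
if __name__=="__main__":
    s=sense();print(s["ee_pos"].round(4))
    im,d,P=shot("wrist");C=cloud(d,P);cups(C,im)
    if len(sys.argv)>1:save(sys.argv[1],im)
E
python3 fresh.py w5.png
```

```text
time_s: 20.28
ee_pos: [0.627, 0.265, 0.3685]
tool_rot: [0.723, 0.691, 0.001, 0.0]
force: [1.9, 0.7, 0.7]
gripper_width: 0.0385
grasp_force: 0.0
time_s: 20.7
ee_pos: [0.5007, 0.1141, 0.3674]
tool_rot: [0.722, 0.692, 0.001, 0.001]
force: [-0.3, -0.2, 0.0]
gripper_width: 0.0496
grasp_force: 0.0
time_s: 21.12
ee_pos: [0.4295, 0.0188, 0.3675]
tool_rot: [0.724, 0.69, 0.001, 0.002]
force: [0.2, -0.6, -0.4]
gripper_width: 0.05
grasp_force: 0.0
[0.4295 0.0188 0.3675]
c [0.4275 0.2014] size [0.01  0.028] fin ang 148.6 rgb [234. 235. 232.] key n 2 dir 0.0 0.0
c [0.4358 0.0843] size [0.03 0.01] fin ang 35.1 rgb [241. 241. 236.] key n 35 dir 126.0 0.0234
```

View pics/w5.png

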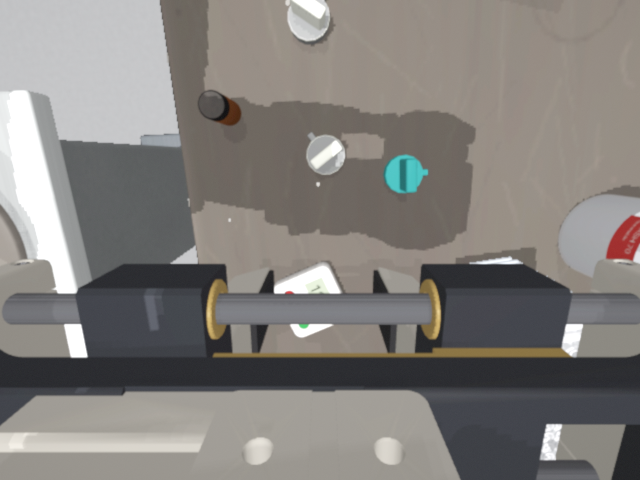

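The view shows the middle fresh cup at (326,155) with its key up-left at (311,136), the other fresh cup at (308,18), and the turquoise one at (405,175). Cup 2's fin angle (35°) and key angle (126°) agree. I'll pick it with tool y at -55°.

```bash
python3 -m crank '[{"tx":0.6,"ty":3,"tz":0,"wx":0,"wy":0,"wz":-7,"claw":5},{"tx":0.6,"ty":6.5,"tz":0,"wx":0,"wy":0,"wz":-14,"claw":5},{"tx":0.6,"ty":6.5,"tz":0,"wx":0,"wy":0,"wz":-21,"claw":5},{"tx":0.6,"ty":6.5,"tz":0,"wx":0,"wy":0,"wz":-28,"claw":5},{"tx":0.6,"ty":6.5,"tz":0,"wx":0,"wy":0,"wz":-35,"claw":5}]'
python3 -m crank '[{"tx":0,"ty":0,"tz":0,"wx":0,"wy":0,"wz":-7,"claw":5},{"tx":0,"ty":0,"tz":0,"wx":0,"wy":0,"wz":-14,"claw":5},{"tx":0,"ty":0,"tz":-2,"wx":0,"wy":0,"wz":-17.3,"claw":5},{"tx":0,"ty":0,"tz":-5,"wx":0,"wy":0,"wz":-17.3,"claw":5},{"tx":0,"ty":0,"tz":-8,"wx":0,"wy":0,"wz":-17.3,"claw":5}]'
python3 -m crank '[{"tx":0,"ty":0,"tz":0,"wx":0,"wy":0,"wz":0,"claw":5},{"tx":0,"ty":0,"tz":0,"wx":0,"wy":0,"wz":0,"claw":5},{"tx":0,"ty":0,"tz":0,"wx":0,"wy":0,"wz":0,"claw":5}]'; python3 look.py
python3 - <<'E'
from h import *
from fresh import cups
im,d,P=shot("wrist");cups(cloud(d,P),im)
E
```

```text
time_s: 21.58
ee_pos: [0.4368, 0.0873, 0.3663]
tool_rot: [0.895, 0.446, 0.001, 0.0]
force: [0.6, 0.4, -0.1]
gripper_width: 0.05
grasp_force: 0.0
time_s: 22.0
ee_pos: [0.4372, 0.0866, 0.286]
tool_rot: [0.951, 0.308, 0.002, 0.001]
force: [0.9, -0.3, -0.6]
gripper_width: 0.0501
grasp_force: 0.0
time_s: 22.25
ee_pos: [0.4372, 0.0859, 0.2871]
tool_rot: [0.951, 0.308, 0.001, 0.0]
force: [1.5, -0.5, 0.3]
gripper_width: 0.05
grasp_force: 0.0
[0.4372 0.0859 0.2871] [[0.811, 0.586, 0.002], [0.586, -0.811, 0.0], [0.002, 0.001, -1.0]]
c [0.4267 0.2024] size [0.01 0.03] fin ang 145.9 rgb [244. 244. 243.] key n 72 dir 54.4 0.023
c [0.3704 0.2746] size [0.022 0.009] fin ang 51.0 rgb [28. 24. 22.] key n 0 dir 0.0 0.0
c [0.4359 0.0847] size [0.03 0.01] fin ang 35.5 rgb [222. 223. 215.] key n 53 dir 124.5 0.023
```

```bash
python3 -m crank '[{"tx":-0.1,"ty":-0.1,"tz":-2.5,"wx":0,"wy":0,"wz":-0.6,"claw":5},{"tx":-0.1,"ty":-0.1,"tz":-5,"wx":0,"wy":0,"wz":-0.6,"claw":5},{"tx":-0.1,"ty":-0.1,"tz":-7.5,"wx":0,"wy":0,"wz":-0.6,"claw":5},{"tx":-0.1,"ty":-0.1,"tz":-8.6,"wx":0,"wy":0,"wz":-0.6,"claw":5},{"tx":-0.1,"ty":-0.1,"tz":-8.6,"wx":0,"wy":0,"wz":-0.6,"claw":3}]' 
python3 -m crank '[{"tx":0,"ty":0,"tz":0,"wx":0,"wy":0,"wz":0,"claw":0},{"tx":0,"ty":0,"tz":0,"wx":0,"wy":0,"wz":0,"claw":0},{"tx":0,"ty":0,"tz":0,"wx":0,"wy":0,"wz":0,"claw":0},{"tx":0,"ty":0,"tz":0,"wx":0,"wy":0,"wz":0,"claw":0},{"tx":0,"ty":0,"tz":0,"wx":0,"wy":0,"wz":0,"claw":0}]' 30
python3 -m crank '[{"tx":0,"ty":0,"tz":0,"wx":0,"wy":0,"wz":0,"claw":0},{"tx":0,"ty":0,"tz":0,"wx":0,"wy":0,"wz":0,"claw":0},{"tx":0,"ty":0,"tz":0,"wx":0,"wy":0,"wz":0,"claw":0},{"tx":0,"ty":0,"tz":0,"wx":0,"wy":0,"wz":0,"claw":0}]';python3 look.py
```

```text
time_s: 22.72
ee_pos: [0.4354, 0.0843, 0.1992]
tool_rot: [0.953, 0.302, -0.001, -0.0]
force: [0.1, -0.0, -0.0]
gripper_width: 0.0469
grasp_force: 0.0
time_s: 23.13
ee_pos: [0.4355, 0.0842, 0.2006]
tool_rot: [0.953, 0.302, 0.001, 0.0]
force: [0.2, 0.9, 0.1]
gripper_width: 0.0146
grasp_force: 0.0
time_s: 23.47
ee_pos: [0.4354, 0.0842, 0.2003]
tool_rot: [0.953, 0.302, 0.001, 0.0]
force: [-1.6, 0.3, 6.0]
gripper_width: 0.0098
grasp_force: 30.0
[0.4354 0.0842 0.2003] [[0.817, 0.576, 0.001], [0.576, -0.817, -0.0], [0.001, 0.001, -1.0]]
```

```bash
python3 -m crank '[{"tx":0,"ty":0,"tz":2,"wx":0,"wy":0,"wz":0,"claw":0},{"tx":0,"ty":0,"tz":6,"wx":0,"wy":0,"wz":0,"claw":0},{"tx":0,"ty":0,"tz":10,"wx":0,"wy":0,"wz":0,"claw":0},{"tx":0,"ty":0,"tz":14,"wx":0,"wy":0,"wz":0,"claw":0},{"tx":0,"ty":0,"tz":18,"wx":0,"wy":0,"wz":0,"claw":0}]'
python3 -m crank '[{"tx":0,"ty":-3,"tz":0,"wx":0,"wy":0,"wz":7,"claw":0},{"tx":0,"ty":-6.5,"tz":0,"wx":0,"wy":0,"wz":14,"claw":0},{"tx":0,"ty":-10,"tz":0,"wx":0,"wy":0,"wz":21,"claw":0},{"tx":0,"ty":-13.5,"tz":0,"wx":0,"wy":0,"wz":28,"claw":0},{"tx":0,"ty":-17,"tz":0,"wx":0,"wy":0,"wz":35,"claw":0}]'
python3 -m crank '[{"tx":1,"ty":-3.5,"tz":0,"wx":0,"wy":0,"wz":7,"claw":0},{"tx":2,"ty":-7,"tz":0,"wx":0,"wy":0,"wz":14,"claw":0},{"tx":3,"ty":-10.5,"tz":0,"wx":0,"wy":0,"wz":17.2,"claw":0},{"tx":4,"ty":-14,"tz":0,"wx":0,"wy":0,"wz":17.2,"claw":0},{"tx":5.5,"ty":-17.5,"tz":0,"wx":0,"wy":0,"wz":17.2,"claw":0}]'
python3 -m crank '[{"tx":1.5,"ty":-3.5,"tz":0,"wx":0,"wy":0,"wz":0,"claw":0},{"tx":3,"ty":-7,"tz":0,"wx":0,"wy":0,"wz":0,"claw":0},{"tx":4.5,"ty":-10.5,"tz":0,"wx":0,"wy":0,"wz":0,"claw":0},{"tx":5.5,"ty":-13.5,"tz":0,"wx":0,"wy":0,"wz":0,"claw":0},{"tx":5.5,"ty":-14.9,"tz":0,"wx":0,"wy":0,"wz":0,"claw":0}]'
python3 -m crank '[{"tx":0,"ty":0,"tz":0,"wx":0,"wy":0,"wz":0,"claw":0},{"tx":0,"ty":0,"tz":0,"wx":0,"wy":0,"wz":0,"claw":0}]';python3 look.py
python3 - <<'E'
from h import *
im,d,P=shot("wrist");save("w6.png",im);np.savez("w6.npz",im=im,d=d);C=cloud(d,P)
g=im.max(2);m=(g<60)&(C[...,2]>.012)&(C[...,2]<.032)&(C[...,0]>.49)&(C[...,0]<.59)&(C[...,1]>-.42)&(C[...,1]<-.2)
n,l,st,ce=cv2.connectedComponentsWithStats(m.astype(np.uint8))
for i in range(1,n):
    if st[i,4]>100:
        v,u=np.nonzero(l==i);X=ray(P,np.c_[u,v],.024)
        c,r=cv2.minEnclosingCircle(X[:,:2].astype(np.float32));print(st[i],np.round(c,4),round(r,4),X[:,:2].min(0).round(4),X[:,:2].max(0).round(4))
E
```

```text
time_s: 23.88
ee_pos: [0.4346, 0.0842, 0.3816]
tool_rot: [0.953, 0.302, -0.0, -0.0]
force: [1.6, 0.0, -0.7]
gripper_width: 0.0099
grasp_force: 30.0
time_s: 24.3
ee_pos: [0.435, -0.0808, 0.3798]
tool_rot: [0.835, 0.55, 0.0, 0.0]
force: [1.4, 0.3, -1.0]
gripper_width: 0.0099
grasp_force: 30.0
time_s: 24.72
ee_pos: [0.4901, -0.2563, 0.3796]
tool_rot: [0.746, 0.666, -0.0, -0.0]
force: [0.7, -0.8, -0.4]
gripper_width: 0.0096
grasp_force: 30.0
time_s: 25.13
ee_pos: [0.5461, -0.4069, 0.3782]
tool_rot: [0.746, 0.666, -0.0, 0.0]
force: [-0.2, 0.6, -0.0]
gripper_width: 0.0098
grasp_force: 30.0
time_s: 25.3
ee_pos: [0.5452, -0.404, 0.3786]
tool_rot: [0.746, 0.666, 0.0, -0.001]
force: [-0.5, -0.2, -0.6]
gripper_width: 0.0102
grasp_force: 30.0
[ 0.5452 -0.404   0.3786] [[0.113, 0.994, -0.001], [0.994, -0.113, 0.002], [0.001, -0.001, -1.0]]
[276  36  58  60 763] [ 0.5441 -0.2575] 0.0272 [ 0.5177 -0.2822] [ 0.5708 -0.2324]
[282 103  37  23 185] [ 0.5343 -0.2982] 0.0197 [ 0.5161 -0.3065] [ 0.5525 -0.2888]
[284 137  41  19 132] [ 0.5348 -0.3258] 0.0203 [ 0.5162 -0.3365] [ 0.5532 -0.3174]
[288 164  54  48 450] [ 0.5395 -0.3686] 0.0268 [ 0.5132 -0.3923] [ 0.5662 -0.3448]
```

View pics/w6.png

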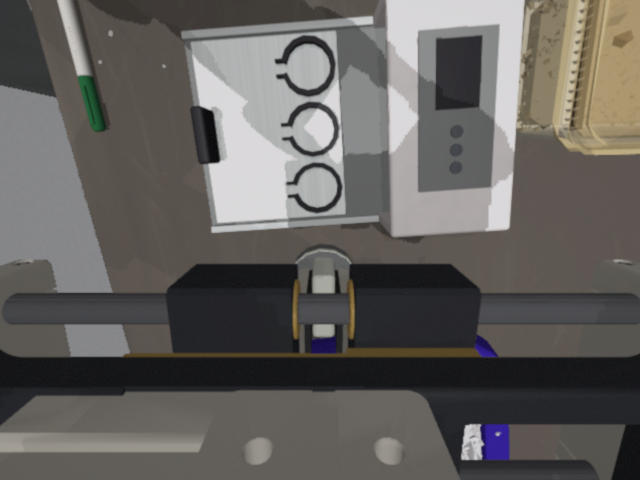

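The collars are empty, at (308,65), (312,128) and (317,187), notches towards the pull. From the rims I get pocket_0 (0.5456,-0.2573) and pocket_2 (0.541,-0.3686), which agree with the earlier fins. The held cup is at (323,275). I'll go to pocket_0, correcting the yaw by +4°.

```bash
python3 -m crank '[{"tx":0,"ty":3.5,"tz":0,"wx":0,"wy":0,"wz":4,"claw":0},{"tx":0,"ty":7,"tz":0,"wx":0,"wy":0,"wz":4,"claw":0},{"tx":0,"ty":10.5,"tz":-3,"wx":0,"wy":0,"wz":4,"claw":0},{"tx":0,"ty":14.6,"tz":-6,"wx":0,"wy":0,"wz":4,"claw":0},{"tx":0,"ty":14.6,"tz":-10,"wx":0,"wy":0,"wz":4,"claw":0}]'
python3 -m crank '[{"tx":0,"ty":0,"tz":0,"wx":0,"wy":0,"wz":0,"claw":0},{"tx":0,"ty":0,"tz":0,"wx":0,"wy":0,"wz":0,"claw":0},{"tx":0,"ty":0,"tz":0,"wx":0,"wy":0,"wz":0,"claw":0},{"tx":0,"ty":0,"tz":0,"wx":0,"wy":0,"wz":0,"claw":0}]';python3 look.py
```

```text
time_s: 25.77
ee_pos: [0.5458, -0.2537, 0.2903]
tool_rot: [0.721, 0.693, 0.001, 0.003]
force: [1.3, -0.8, -1.1]
gripper_width: 0.0099
grasp_force: 30.0
time_s: 26.1
ee_pos: [0.5461, -0.2605, 0.2899]
tool_rot: [0.722, 0.692, 0.001, 0.002]
force: [-0.5, 0.5, -0.8]
gripper_width: 0.01
grasp_force: 30.0
[ 0.5461 -0.2605  0.2899] [[0.043, 0.999, 0.004], [0.999, -0.043, -0.003], [-0.003, 0.004, -1.0]]
```

```bash
python3 -m crank '[{"tx":-0.05,"ty":0.3,"tz":-1,"wx":0,"wy":0,"wz":0,"claw":0},{"tx":-0.05,"ty":0.3,"tz":-3,"wx":0,"wy":0,"wz":0,"claw":0},{"tx":-0.05,"ty":0.3,"tz":-4,"wx":0,"wy":0,"wz":0,"claw":0},{"tx":-0.05,"ty":0.3,"tz":-4,"wx":0,"wy":0,"wz":0,"claw":0},{"tx":-0.05,"ty":0.3,"tz":-4,"wx":0,"wy":0,"wz":0,"claw":0}]'
python3 -m crank '[{"tx":0,"ty":0,"tz":0,"wx":0,"wy":0,"wz":0,"claw":0},{"tx":0,"ty":0,"tz":0,"wx":0,"wy":0,"wz":0,"claw":0},{"tx":0,"ty":0,"tz":0,"wx":0,"wy":0,"wz":0,"claw":0},{"tx":0,"ty":0,"tz":0,"wx":0,"wy":0,"wz":0,"claw":0}]';python3 look.py
```

```text
time_s: 26.52
ee_pos: [0.5449, -0.2566, 0.2469]
tool_rot: [0.722, 0.692, -0.0, -0.0]
force: [0.8, 0.5, -1.0]
gripper_width: 0.01
grasp_force: 30.0
time_s: 26.85
ee_pos: [0.5452, -0.2563, 0.2478]
tool_rot: [0.722, 0.692, 0.0, 0.001]
force: [1.0, 0.1, -1.0]
gripper_width: 0.0099
grasp_force: 30.0
[ 0.5452 -0.2563  0.2478] [[0.042, 0.999, 0.001], [0.999, -0.042, -0.001], [-0.001, 0.001, -1.0]]
```

```bash
python3 -m crank '[{"tx":0,"ty":-0.1,"tz":-0.8,"wx":0,"wy":0,"wz":0,"claw":0},{"tx":0,"ty":-0.1,"tz":-1.6,"wx":0,"wy":0,"wz":0,"claw":0},{"tx":0,"ty":-0.1,"tz":-2.2,"wx":0,"wy":0,"wz":0,"claw":0},{"tx":0,"ty":-0.1,"tz":-2.7,"wx":0,"wy":0,"wz":0,"claw":0},{"tx":0,"ty":-0.1,"tz":-3,"wx":0,"wy":0,"wz":0,"claw":0}]'
python3 -m crank '[{"tx":0,"ty":0,"tz":-0.1,"wx":0,"wy":0,"wz":0,"claw":0},{"tx":0,"ty":0,"tz":-0.1,"wx":0,"wy":0,"wz":0,"claw":0}]'
```

```text
time_s: 27.27
ee_pos: [0.5451, -0.2572, 0.2162]
tool_rot: [0.722, 0.692, 0.0, -0.0]
force: [-1.0, 0.4, 23.5]
gripper_width: 0.01
grasp_force: 30.0
time_s: 27.43
ee_pos: [0.5452, -0.2572, 0.2163]
tool_rot: [0.722, 0.692, 0.0, 0.0]
force: [-0.3, 1.0, 2.6]
gripper_width: 0.0097
grasp_force: 30.0
```

It bottomed at exactly the expected height, with about 20 N of contact. I'll release, rise and head for the other fresh cup, looking at the drawer from the top camera.

```bash
python3 -m crank '[{"tx":0,"ty":0,"tz":0,"wx":0,"wy":0,"wz":0,"claw":5},{"tx":0,"ty":0,"tz":0,"wx":0,"wy":0,"wz":0,"claw":5},{"tx":0,"ty":0,"tz":0,"wx":0,"wy":0,"wz":0,"claw":5},{"tx":0,"ty":0,"tz":4,"wx":0,"wy":0,"wz":0,"claw":5},{"tx":0,"ty":0,"tz":8,"wx":0,"wy":0,"wz":0,"claw":5}]'
python3 -m crank '[{"tx":0,"ty":0,"tz":4,"wx":0,"wy":0,"wz":-7,"claw":5},{"tx":-2,"ty":2,"tz":8,"wx":0,"wy":0,"wz":-14,"claw":5},{"tx":-4,"ty":5,"tz":8,"wx":0,"wy":0,"wz":-21,"claw":5},{"tx":-6,"ty":8,"tz":8,"wx":0,"wy":0,"wz":-28,"claw":5},{"tx":-8,"ty":11,"tz":8,"wx":0,"wy":0,"wz":-34,"claw":5}]'
python3 -m crank '[{"tx":-1,"ty":3.5,"tz":0,"wx":0,"wy":0,"wz":-6.5,"claw":5},{"tx":-2,"ty":7,"tz":0,"wx":0,"wy":0,"wz":-13,"claw":5},{"tx":-3,"ty":10.5,"tz":0,"wx":0,"wy":0,"wz":-19.5,"claw":5},{"tx":-3.8,"ty":14,"tz":0,"wx":0,"wy":0,"wz":-26,"claw":5},{"tx":-3.8,"ty":17.5,"tz":0,"wx":0,"wy":0,"wz":-32,"claw":5}]'
python3 -m crank '[{"tx":0,"ty":3.5,"tz":0,"wx":0,"wy":0,"wz":-6.5,"claw":5},{"tx":0,"ty":7,"tz":0,"wx":0,"wy":0,"wz":-13,"claw":5},{"tx":0,"ty":10.5,"tz":0,"wx":0,"wy":0,"wz":-19.5,"claw":5},{"tx":0,"ty":14,"tz":0,"wx":0,"wy":0,"wz":-26,"claw":5},{"tx":0,"ty":17.4,"tz":0,"wx":0,"wy":0,"wz":-32,"claw":5}]'
python3 -m crank '[{"tx":0,"ty":0,"tz":0,"wx":0,"wy":0,"wz":-6,"claw":5},{"tx":0,"ty":0,"tz":0,"wx":0,"wy":0,"wz":-12,"claw":5},{"tx":0,"ty":0,"tz":0,"wx":0,"wy":0,"wz":-18,"claw":5},{"tx":0,"ty":0,"tz":0,"wx":0,"wy":0,"wz":-23.5,"claw":5},{"tx":0,"ty":0,"tz":0,"wx":0,"wy":0,"wz":-23.5,"claw":5}]';python3 look.py
python3 - <<'E'
from h import *
from fresh import cups
im,d,P=shot("wrist");cups(cloud(d,P),im)
im,d,P=shot("top");np.savez("t5.npz",im=im,d=d);C=cloud(d,P)
p=C[(abs(C[...,0]-.545)<.03)&(abs(C[...,1]+.257)<.025)];print("drawer cup top z",np.percentile(p[:,2],[50,90,99]))
save("t5.png",np.hstack([cv2.resize(im[190:290,150:310],(480,300)),cv2.resize(im[190:290,395:495],(300,300))]))
E
```

```text
time_s: 27.85
ee_pos: [0.5443, -0.2569, 0.2944]
tool_rot: [0.722, 0.692, -0.001, -0.003]
force: [1.4, -1.2, 1.3]
gripper_width: 0.0382
grasp_force: 0.0
time_s: 28.27
ee_pos: [0.4638, -0.1461, 0.3769]
tool_rot: [0.894, 0.448, 0.001, 0.001]
force: [0.7, 0.6, -0.3]
gripper_width: 0.0499
grasp_force: 0.0
time_s: 28.68
ee_pos: [0.4254, 0.0275, 0.3763]
tool_rot: [0.982, 0.187, -0.0, 0.0]
force: [1.7, -0.3, 0.8]
gripper_width: 0.05
grasp_force: 0.0
time_s: 29.1
ee_pos: [0.4269, 0.1963, 0.3763]
tool_rot: [0.997, -0.078, 0.0, 0.0]
force: [1.0, -0.4, -0.1]
gripper_width: 0.0501
grasp_force: 0.0
time_s: 29.52
ee_pos: [0.4272, 0.1948, 0.3761]
tool_rot: [0.96, -0.279, -0.0, 0.0]
force: [-0.1, -0.1, -0.1]
gripper_width: 0.05
grasp_force: 0.0
[0.4272 0.1948 0.3761] [[0.845, -0.535, -0.0], [-0.535, -0.845, -0.0], [-0.0, 0.0, -1.0]]
c [0.4263 0.2026] size [0.01  0.029] fin ang 147.1 rgb [172. 173. 165.] key n 29 dir 55.7 0.0228
drawer cup top z [0.02307911 0.05774221 0.06470838]
```

View pics/t5.png

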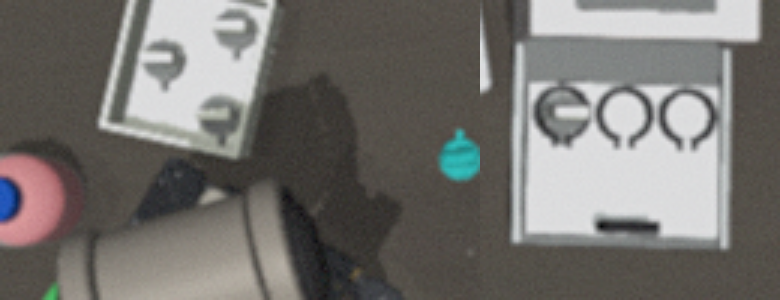

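The tub holds all three measured cups (163,62), (237,30) and (220,115), and collar 0 has the fresh cup with its key in the notch. The last fresh cup is at (0.4265,0.2025), cup x ≈ -123.5°.

```bash
python3 -m crank '[{"tx":0,"ty":0.75,"tz":-3,"wx":0,"wy":0,"wz":-1.2,"claw":5},{"tx":0,"ty":0.75,"tz":-7,"wx":0,"wy":0,"wz":-1.2,"claw":5},{"tx":0,"ty":0.75,"tz":-10,"wx":0,"wy":0,"wz":-1.2,"claw":5},{"tx":0,"ty":0.75,"tz":-12,"wx":0,"wy":0,"wz":-1.2,"claw":5},{"tx":0,"ty":0.75,"tz":-12,"wx":0,"wy":0,"wz":-1.2,"claw":5}]'
python3 -m crank '[{"tx":0,"ty":0,"tz":0,"wx":0,"wy":0,"wz":0,"claw":5},{"tx":0,"ty":0,"tz":0,"wx":0,"wy":0,"wz":0,"claw":5}]'
python3 look.py
```

```text
time_s: 30.03
ee_pos: [0.426, 0.2016, 0.2526]
tool_rot: [0.958, -0.286, -0.003, 0.002]
force: [-1.2, 0.3, 0.4]
gripper_width: 0.0502
grasp_force: 0.0
time_s: 30.2
ee_pos: [0.428, 0.2023, 0.2574]
tool_rot: [0.958, -0.287, 0.001, -0.001]
force: [0.7, 1.2, -0.1]
gripper_width: 0.0503
grasp_force: 0.0
[0.428  0.2023 0.2574] [[0.835, -0.55, 0.002], [-0.55, -0.835, 0.001], [0.001, -0.001, -1.0]]
```

```bash
python3 -m crank '[{"tx":-0.1,"ty":0,"tz":-2,"wx":0,"wy":0,"wz":0,"claw":5},{"tx":-0.1,"ty":0,"tz":-4,"wx":0,"wy":0,"wz":0,"claw":5},{"tx":-0.1,"ty":0,"tz":-5.4,"wx":0,"wy":0,"wz":0,"claw":5},{"tx":-0.1,"ty":0,"tz":-5.5,"wx":0,"wy":0,"wz":0,"claw":4},{"tx":-0.1,"ty":0,"tz":-5.5,"wx":0,"wy":0,"wz":0,"claw":3}]' 
python3 -m crank '[{"tx":0,"ty":0,"tz":0,"wx":0,"wy":0,"wz":0,"claw":0},{"tx":0,"ty":0,"tz":0,"wx":0,"wy":0,"wz":0,"claw":0},{"tx":0,"ty":0,"tz":0,"wx":0,"wy":0,"wz":0,"claw":0},{"tx":0,"ty":0,"tz":0,"wx":0,"wy":0,"wz":0,"claw":0},{"tx":0,"ty":0,"tz":0,"wx":0,"wy":0,"wz":0,"claw":0}]' 30
python3 -m crank '[{"tx":0,"ty":0,"tz":0,"wx":0,"wy":0,"wz":0,"claw":0},{"tx":0,"ty":0,"tz":0,"wx":0,"wy":0,"wz":0,"claw":0},{"tx":0,"ty":0,"tz":0,"wx":0,"wy":0,"wz":0,"claw":0},{"tx":0,"ty":0,"tz":0,"wx":0,"wy":0,"wz":0,"claw":0}]';python3 look.py
```

```text
time_s: 30.62
ee_pos: [0.4268, 0.2023, 0.2022]
tool_rot: [0.958, -0.287, 0.001, -0.0]
force: [0.5, 0.1, 0.4]
gripper_width: 0.0411
grasp_force: 0.0
time_s: 31.03
ee_pos: [0.4265, 0.2022, 0.2018]
tool_rot: [0.958, -0.287, 0.0, -0.0]
force: [-0.3, -0.4, 4.3]
gripper_width: 0.01
grasp_force: 30.0
time_s: 31.37
ee_pos: [0.4265, 0.2022, 0.2018]
tool_rot: [0.958, -0.287, 0.0, -0.0]
force: [-1.5, 0.2, 6.3]
gripper_width: 0.0097
grasp_force: 30.0
[0.4265 0.2022 0.2018] [[0.835, -0.55, 0.001], [-0.55, -0.835, 0.0], [0.001, -0.001, -1.0]]
```

```bash
python3 -m crank '[{"tx":0,"ty":0,"tz":2,"wx":0,"wy":0,"wz":0,"claw":0},{"tx":0,"ty":0,"tz":6,"wx":0,"wy":0,"wz":0,"claw":0},{"tx":0,"ty":0,"tz":10,"wx":0,"wy":0,"wz":0,"claw":0},{"tx":0,"ty":0,"tz":14,"wx":0,"wy":0,"wz":0,"claw":0},{"tx":0,"ty":0,"tz":18,"wx":0,"wy":0,"wz":0,"claw":0}]'
python3 -m crank '[{"tx":0,"ty":-3.5,"tz":0,"wx":0,"wy":0,"wz":6.5,"claw":0},{"tx":0,"ty":-7,"tz":0,"wx":0,"wy":0,"wz":13,"claw":0},{"tx":0,"ty":-10.5,"tz":0,"wx":0,"wy":0,"wz":19.5,"claw":0},{"tx":0,"ty":-14,"tz":0,"wx":0,"wy":0,"wz":26,"claw":0},{"tx":0,"ty":-17.5,"tz":0,"wx":0,"wy":0,"wz":32,"claw":0}]'
python3 -m crank '[{"tx":0,"ty":-3.5,"tz":0,"wx":0,"wy":0,"wz":6.5,"claw":0},{"tx":0,"ty":-7,"tz":0,"wx":0,"wy":0,"wz":13,"claw":0},{"tx":1,"ty":-10.5,"tz":0,"wx":0,"wy":0,"wz":19.5,"claw":0},{"tx":2,"ty":-14,"tz":0,"wx":0,"wy":0,"wz":26,"claw":0},{"tx":3,"ty":-17.5,"tz":0,"wx":0,"wy":0,"wz":32,"claw":0}]'
python3 -m crank '[{"tx":1,"ty":-3.3,"tz":0,"wx":0,"wy":0,"wz":6.5,"claw":0},{"tx":2.5,"ty":-6.6,"tz":0,"wx":0,"wy":0,"wz":13,"claw":0},{"tx":4.5,"ty":-9.9,"tz":0,"wx":0,"wy":0,"wz":19.5,"claw":0},{"tx":6.5,"ty":-13.2,"tz":0,"wx":0,"wy":0,"wz":26,"claw":0},{"tx":8.7,"ty":-16.5,"tz":0,"wx":0,"wy":0,"wz":32,"claw":0}]'
python3 -m crank '[{"tx":0,"ty":0,"tz":0,"wx":0,"wy":0,"wz":6.5,"claw":0},{"tx":0,"ty":0,"tz":-2,"wx":0,"wy":0,"wz":13,"claw":0},{"tx":0,"ty":0,"tz":-5,"wx":0,"wy":0,"wz":19.5,"claw":0},{"tx":0,"ty":0,"tz":-8,"wx":0,"wy":0,"wz":24.9,"claw":0},{"tx":0,"ty":0,"tz":-10,"wx":0,"wy":0,"wz":24.9,"claw":0}]'
python3 -m crank '[{"tx":0,"ty":0,"tz":0,"wx":0,"wy":0,"wz":0,"claw":0},{"tx":0,"ty":0,"tz":0,"wx":0,"wy":0,"wz":0,"claw":0},{"tx":0,"ty":0,"tz":0,"wx":0,"wy":0,"wz":0,"claw":0},{"tx":0,"ty":0,"tz":0,"wx":0,"wy":0,"wz":0,"claw":0}]';python3 look.py
```

```text
time_s: 31.78
ee_pos: [0.4258, 0.202, 0.383]
tool_rot: [0.958, -0.287, -0.0, 0.0]
force: [1.6, 0.2, -1.2]
gripper_width: 0.0098
grasp_force: 30.0
time_s: 32.2
ee_pos: [0.4262, 0.0329, 0.3812]
tool_rot: [1.0, -0.02, -0.0, 0.0]
force: [0.8, -0.5, -0.9]
gripper_width: 0.0098
grasp_force: 30.0
time_s: 32.62
ee_pos: [0.4563, -0.1419, 0.3812]
tool_rot: [0.967, 0.255, -0.0, -0.0]
force: [0.5, 0.0, -0.7]
gripper_width: 0.0097
grasp_force: 30.0
time_s: 33.03
ee_pos: [0.5438, -0.3071, 0.3809]
tool_rot: [0.859, 0.512, -0.0, -0.0]
force: [1.4, -0.0, -1.1]
gripper_width: 0.0098
grasp_force: 30.0
time_s: 33.45
ee_pos: [0.5428, -0.3049, 0.2779]
tool_rot: [0.729, 0.685, -0.0, -0.002]
force: [-0.2, 0.2, -0.8]
gripper_width: 0.0096
grasp_force: 30.0
time_s: 33.78
ee_pos: [0.544, -0.3056, 0.2832]
tool_rot: [0.73, 0.683, 0.0, 0.002]
force: [-0.0, 0.3, -0.6]
gripper_width: 0.01
grasp_force: 30.0
[ 0.544  -0.3056  0.2832] [[0.067, 0.998, 0.003], [0.998, -0.067, -0.002], [-0.002, 0.003, -1.0]]
```

```bash
python3 -m crank '[{"tx":-0.05,"ty":-0.7,"tz":-1,"wx":0,"wy":0,"wz":1.3,"claw":0},{"tx":-0.05,"ty":-0.7,"tz":-2.5,"wx":0,"wy":0,"wz":1.3,"claw":0},{"tx":-0.05,"ty":-0.7,"tz":-3.3,"wx":0,"wy":0,"wz":1.3,"claw":0},{"tx":-0.05,"ty":-0.7,"tz":-3.3,"wx":0,"wy":0,"wz":1.3,"claw":0},{"tx":-0.05,"ty":-0.7,"tz":-3.3,"wx":0,"wy":0,"wz":1.3,"claw":0}]'
python3 -m crank '[{"tx":0,"ty":0,"tz":0,"wx":0,"wy":0,"wz":0,"claw":0},{"tx":0,"ty":0,"tz":0,"wx":0,"wy":0,"wz":0,"claw":0},{"tx":0,"ty":0,"tz":0,"wx":0,"wy":0,"wz":0,"claw":0},{"tx":0,"ty":0,"tz":0,"wx":0,"wy":0,"wz":0,"claw":0}]';python3 look.py
```

```text
time_s: 34.2
ee_pos: [0.5432, -0.3123, 0.2488]
tool_rot: [0.723, 0.691, 0.0, 0.0]
force: [0.2, -0.4, -1.0]
gripper_width: 0.0098
grasp_force: 30.0
time_s: 34.53
ee_pos: [0.5432, -0.3123, 0.2488]
tool_rot: [0.723, 0.691, 0.0, 0.0]
force: [0.1, -0.1, -0.9]
gripper_width: 0.01
grasp_force: 30.0
[ 0.5432 -0.3123  0.2488] [[0.044, 0.999, 0.001], [0.999, -0.044, -0.001], [-0.001, 0.001, -1.0]]
```

```bash
python3 -m crank '[{"tx":0,"ty":-0.07,"tz":-0.8,"wx":0,"wy":0,"wz":0,"claw":0},{"tx":0,"ty":-0.07,"tz":-1.6,"wx":0,"wy":0,"wz":0,"claw":0},{"tx":0,"ty":-0.07,"tz":-2.2,"wx":0,"wy":0,"wz":0,"claw":0},{"tx":0,"ty":-0.07,"tz":-2.7,"wx":0,"wy":0,"wz":0,"claw":0},{"tx":0,"ty":-0.07,"tz":-3,"wx":0,"wy":0,"wz":0,"claw":0}]'
python3 -m crank '[{"tx":0,"ty":0,"tz":-0.1,"wx":0,"wy":0,"wz":0,"claw":0},{"tx":0,"ty":0,"tz":-0.1,"wx":0,"wy":0,"wz":0,"claw":0}]'
```

```text
time_s: 34.95
ee_pos: [0.5431, -0.313, 0.2177]
tool_rot: [0.723, 0.691, 0.0, -0.0]
force: [-1.3, 6.0, 19.6]
gripper_width: 0.0098
grasp_force: 30.0
time_s: 35.12
ee_pos: [0.5433, -0.3129, 0.2178]
tool_rot: [0.723, 0.691, 0.0, 0.0]
force: [-1.1, 1.8, 5.4]
gripper_width: 0.01
grasp_force: 30.0
```

Seated at the expected height. I'll release, rise, turn back and inspect both seats.

```bash
python3 -m crank '[{"tx":0,"ty":0,"tz":0,"wx":0,"wy":0,"wz":0,"claw":5},{"tx":0,"ty":0,"tz":0,"wx":0,"wy":0,"wz":0,"claw":5},{"tx":0,"ty":0,"tz":0,"wx":0,"wy":0,"wz":0,"claw":5},{"tx":0,"ty":0,"tz":4,"wx":0,"wy":0,"wz":0,"claw":5},{"tx":0,"ty":0,"tz":8,"wx":0,"wy":0,"wz":0,"claw":5}]'
python3 -m crank '[{"tx":0,"ty":0,"tz":4,"wx":0,"wy":0,"wz":-6,"claw":7},{"tx":-2,"ty":0,"tz":8,"wx":0,"wy":0,"wz":-12,"claw":7},{"tx":-4,"ty":0.1,"tz":8,"wx":0,"wy":0,"wz":-18,"claw":7},{"tx":-7,"ty":0.2,"tz":8,"wx":0,"wy":0,"wz":-24,"claw":7},{"tx":-10.8,"ty":0.4,"tz":8,"wx":0,"wy":0,"wz":-30,"claw":7}]'
python3 -m crank '[{"tx":0,"ty":0,"tz":0,"wx":0,"wy":0,"wz":-6,"claw":7},{"tx":0,"ty":0,"tz":0,"wx":0,"wy":0,"wz":-12,"claw":7},{"tx":0,"ty":0,"tz":0,"wx":0,"wy":0,"wz":-18,"claw":7},{"tx":0,"ty":0,"tz":0,"wx":0,"wy":0,"wz":-24,"claw":7},{"tx":0,"ty":0,"tz":0,"wx":0,"wy":0,"wz":-30,"claw":7}]'
python3 -m crank '[{"tx":0,"ty":0,"tz":0,"wx":0,"wy":0,"wz":-6,"claw":7},{"tx":0,"ty":0,"tz":0,"wx":0,"wy":0,"wz":-12,"claw":7},{"tx":0,"ty":0,"tz":0,"wx":0,"wy":0,"wz":-18,"claw":7},{"tx":0,"ty":0,"tz":0,"wx":0,"wy":0,"wz":-24,"claw":7},{"tx":0,"ty":0,"tz":0,"wx":0,"wy":0,"wz":-30,"claw":7}]'
python3 -m crank '[{"tx":0,"ty":0,"tz":0,"wx":0,"wy":0,"wz":0,"claw":7},{"tx":0,"ty":0,"tz":0,"wx":0,"wy":0,"wz":0,"claw":7}]';python3 look.py
python3 - <<'E'
from h import *
im,d,P=shot("wrist");C=cloud(d,P);save("w7.png",im)
m=(abs(C[...,2]-.05)<.006)&(abs(C[...,0]-.444)<.03)&(abs(C[...,1]+.309)<.04)
p=C[m];print(m.sum(),cv2.minAreaRect(p[:,:2].astype(np.float32)))
n,l,st,ce=cv2.connectedComponentsWithStats(((C[...,2]>.056)&(C[...,2]<.07)&(C[...,0]<.57)&(C[...,0]>.50)&(C[...,1]<-.2)).astype(np.uint8))
for i in range(1,n):
    if st[i,4]>40:
        p=C[l==i];print(st[i],p.mean(0).round(4),cv2.minAreaRect(p[:,:2].astype(np.float32)))
E
```

```text
time_s: 35.53
ee_pos: [0.5425, -0.3127, 0.2951]
tool_rot: [0.723, 0.691, -0.001, -0.003]
force: [1.6, -1.9, 0.7]
gripper_width: 0.038
grasp_force: 0.0
time_s: 35.95
ee_pos: [0.4348, -0.3089, 0.3777]
tool_rot: [0.878, 0.479, 0.0, 0.001]
force: [-1.3, -1.1, 0.0]
gripper_width: 0.0686
grasp_force: 0.0
time_s: 36.37
ee_pos: [0.4349, -0.3091, 0.3771]
tool_rot: [0.972, 0.235, -0.0, 0.0]
force: [-0.6, -0.3, 0.9]
gripper_width: 0.07
grasp_force: 0.0
time_s: 36.78
ee_pos: [0.435, -0.309, 0.377]
tool_rot: [1.0, -0.025, -0.0, -0.0]
force: [0.0, 1.1, 0.0]
gripper_width: 0.0702
grasp_force: 0.0
time_s: 36.95
ee_pos: [0.435, -0.309, 0.3771]
tool_rot: [1.0, -0.021, -0.0, -0.0]
force: [-0.7, -0.0, 0.6]
gripper_width: 0.0698
grasp_force: 0.0
[ 0.435  -0.309   0.3771] [[0.999, -0.041, -0.0], [-0.041, -0.999, 0.0], [-0.0, -0.0, -1.0]]
672 ((0.4454478323459625, -0.3088344633579254), (0.04915225878357887, 0.011568746529519558), 87.7137222290039)
[238  96  37  14 495] [ 0.5451 -0.2576  0.0612] ((0.5454264283180237, -0.25724005699157715), (0.0302061028778553, 0.010287831537425518), 87.61572265625)
[306  97  36  13 458] [ 0.5423 -0.3133  0.0615] ((0.5423135161399841, -0.31342434883117676), (0.029361044988036156, 0.009524763561785221), 87.68599700927734)
```

View pics/w7.png

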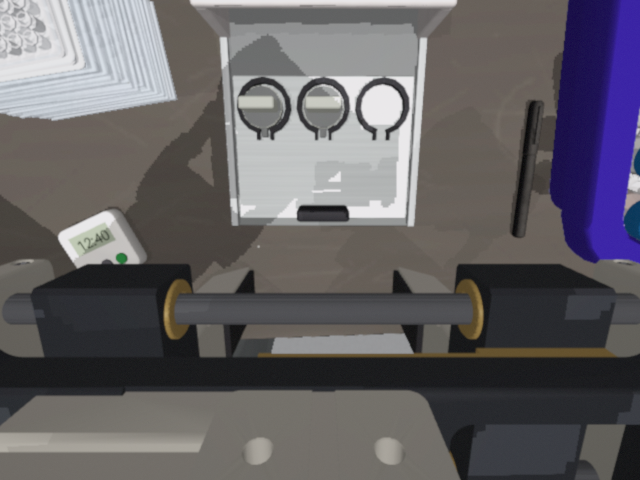

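Both fresh cups sit in the collars at (263,105) and (323,103), keys in the notches and fins level at 0.061 m, the same as the measured cups did. Now I'll grip the pull and push it home.

```bash
python3 -m crank '[{"tx":1,"ty":0,"tz":-3,"wx":0,"wy":0,"wz":0,"claw":7},{"tx":1,"ty":0,"tz":-7,"wx":0,"wy":0,"wz":0,"claw":7},{"tx":1,"ty":0,"tz":-11,"wx":0,"wy":0,"wz":0,"claw":7},{"tx":1,"ty":0,"tz":-15,"wx":0,"wy":0,"wz":0,"claw":7},{"tx":1,"ty":0,"tz":-17,"wx":0,"wy":0,"wz":0,"claw":7}]'
python3 -m crank '[{"tx":0,"ty":0,"tz":0,"wx":0,"wy":0,"wz":0,"claw":7},{"tx":0,"ty":0,"tz":0,"wx":0,"wy":0,"wz":0,"claw":4},{"tx":0,"ty":0,"tz":0,"wx":0,"wy":0,"wz":0,"claw":4},{"tx":0,"ty":0,"tz":0,"wx":0,"wy":0,"wz":0,"claw":4},{"tx":0,"ty":0,"tz":0,"wx":0,"wy":0,"wz":0,"claw":4}]' 30
python3 -m crank '[{"tx":0.5,"ty":-0.02,"tz":0,"wx":0,"wy":0,"wz":0,"claw":4},{"tx":1.3,"ty":-0.06,"tz":0,"wx":0,"wy":0,"wz":0,"claw":4},{"tx":2.2,"ty":-0.1,"tz":0,"wx":0,"wy":0,"wz":0,"claw":4},{"tx":3.1,"ty":-0.14,"tz":0,"wx":0,"wy":0,"wz":0,"claw":4},{"tx":4,"ty":-0.17,"tz":0,"wx":0,"wy":0,"wz":0,"claw":4}]'
python3 -m crank '[{"tx":1,"ty":-0.04,"tz":0,"wx":0,"wy":0,"wz":0,"claw":4},{"tx":2,"ty":-0.09,"tz":0,"wx":0,"wy":0,"wz":0,"claw":4},{"tx":3,"ty":-0.13,"tz":0,"wx":0,"wy":0,"wz":0,"claw":4},{"tx":4,"ty":-0.17,"tz":0,"wx":0,"wy":0,"wz":0,"claw":4},{"tx":5,"ty":-0.22,"tz":0,"wx":0,"wy":0,"wz":0,"claw":4}]'
```

```text
time_s: 37.42
ee_pos: [0.4439, -0.308, 0.2029]
tool_rot: [1.0, -0.021, -0.002, -0.002]
force: [-0.1, 0.7, -0.3]
gripper_width: 0.0702
grasp_force: 0.0
time_s: 37.83
ee_pos: [0.4455, -0.3088, 0.2092]
tool_rot: [1.0, -0.022, 0.001, 0.0]
force: [-0.6, 0.8, 3.4]
gripper_width: 0.0498
grasp_force: 30.0
time_s: 38.25
ee_pos: [0.4854, -0.3105, 0.2092]
tool_rot: [1.0, -0.022, 0.0, 0.0]
force: [-3.2, 1.4, 4.7]
gripper_width: 0.05
grasp_force: 30.0
time_s: 38.67
ee_pos: [0.5355, -0.3128, 0.2092]
tool_rot: [1.0, -0.022, 0.0, 0.0]
force: [-3.0, 1.9, 3.9]
gripper_width: 0.0495
grasp_force: 30.0
```

```bash
python3 -m crank '[{"tx":0.6,"ty":-0.03,"tz":0,"wx":0,"wy":0,"wz":0,"claw":4},{"tx":1.2,"ty":-0.05,"tz":0,"wx":0,"wy":0,"wz":0,"claw":4},{"tx":1.7,"ty":-0.07,"tz":0,"wx":0,"wy":0,"wz":0,"claw":4},{"tx":2.1,"ty":-0.08,"tz":0,"wx":0,"wy":0,"wz":0,"claw":4},{"tx":2.2,"ty":-0.08,"tz":0,"wx":0,"wy":0,"wz":0,"claw":4}]'
```

```text
time_s: 39.08
ee_pos: [0.556, -0.3138, 0.2091]
tool_rot: [1.0, -0.022, -0.002, -0.0]
force: [-14.6, 1.9, 13.9]
gripper_width: 0.0497
grasp_force: 30.0
```

The drawer is against its stop. I'll release, rise, back off and check with the cameras.

```bash
python3 -m crank '[{"tx":0,"ty":0,"tz":0,"wx":0,"wy":0,"wz":0,"claw":7},{"tx":0,"ty":0,"tz":0,"wx":0,"wy":0,"wz":0,"claw":7},{"tx":0,"ty":0,"tz":0,"wx":0,"wy":0,"wz":0,"claw":7},{"tx":0,"ty":0,"tz":4,"wx":0,"wy":0,"wz":0,"claw":7},{"tx":0,"ty":0,"tz":8,"wx":0,"wy":0,"wz":0,"claw":7}]'
python3 -m crank '[{"tx":-2,"ty":0,"tz":4,"wx":0,"wy":0,"wz":0,"claw":7},{"tx":-5,"ty":0,"tz":6,"wx":0,"wy":0,"wz":0,"claw":7},{"tx":-8,"ty":0,"tz":6,"wx":0,"wy":0,"wz":0,"claw":7},{"tx":-10,"ty":0,"tz":6,"wx":0,"wy":0,"wz":0,"claw":7},{"tx":-10,"ty":0,"tz":6,"wx":0,"wy":0,"wz":0,"claw":7}]'
python3 -m crank '[{"tx":0,"ty":0,"tz":0,"wx":0,"wy":0,"wz":0,"claw":7},{"tx":0,"ty":0,"tz":0,"wx":0,"wy":0,"wz":0,"claw":7},{"tx":0,"ty":0,"tz":0,"wx":0,"wy":0,"wz":0,"claw":7},{"tx":0,"ty":0,"tz":0,"wx":0,"wy":0,"wz":0,"claw":7}]'
python3 - <<'E'
from h import *
im,d,P=shot("wrist");C=cloud(d,P)
m=(abs(C[...,2]-.05)<.006)&(abs(C[...,0]-.551)<.04)&(abs(C[...,1]+.31)<.05)
p=C[m];print(m.sum(),cv2.minAreaRect(p[:,:2].astype(np.float32)))
im,d,P=shot("top");save("t8.png",im)
E
```

```text
time_s: 39.5
ee_pos: [0.5566, -0.3133, 0.2855]
tool_rot: [1.0, -0.022, -0.002, -0.002]
force: [0.3, -0.6, -0.0]
gripper_width: 0.0695
grasp_force: 0.0
time_s: 39.92
ee_pos: [0.4543, -0.3136, 0.3482]
tool_rot: [1.0, -0.023, -0.0, 0.0]
force: [0.5, -0.4, -0.7]
gripper_width: 0.0701
grasp_force: 0.0
time_s: 40.25
ee_pos: [0.4579, -0.3137, 0.3468]
tool_rot: [1.0, -0.022, -0.0, -0.0]
force: [-0.0, -0.5, 0.4]
gripper_width: 0.0701
grasp_force: 0.0
989 ((0.553810179233551, -0.3134416341781616), (0.04928988963365555, 0.012118210084736347), 86.40054321289062)
```

View pics/t8.png

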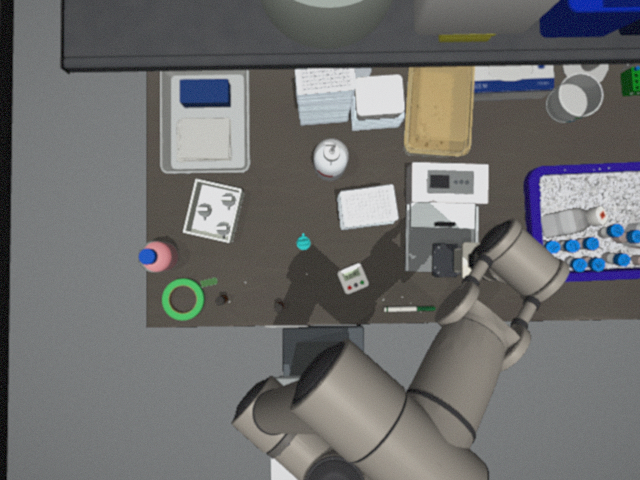

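The top view shows the drawer home with the pull back at (444,224), measured 0.5538 m against 0.5545 m at the start. Three measured cups are in the tub around (214,208). The bystanders are in place and no fresh cup remains on the bench.

```bash
python3 -c "
from rig import robot
print(robot.hand_in())"
```

```text
the job is handed in; nothing more can be done
None
```

Job handed in, no verdict returned: the three measured cups are in the tub, both fresh cups were keyed and flat in their collars before I pushed the drawer fully home, and nothing else on the bench was moved.

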